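Gang-clamp the drawer-runner blocks in the vise

ROBOT

A 6-joint arm with a two-finger parallel gripper is mounted at the origin on the work surface. World frame = base frame: x ahead of the robot, y to its left, z up, the work surface at z = 0. Lengths are in mm, angles in degrees, forces in N, time in s.
With the tool pointing down it reaches from about 325 to 875 mm from the base axis. Payload 4.4 kg.
Tool frame: the origin (TCP) lies at the very end of the fingers, on their centre line; the grasp point (between the pads) lies 19 mm behind it (bot.pinch_z is the distance from the TCP to the grasp point, in mm); z points along the fingers, y is the line along which they close (so a half turn about z gives the same grasp; the last joint's range is limited). The gripper opens to 85 mm and grips with 20 to 120 N. Pads are 22 mm wide; open, the fingers measure 114 mm over their backs; the gripper's body (76 mm by 85 mm) begins 54 mm behind the grasp point. The pads swing forward as they close: fully open they stand 13 mm farther back than shut.
Start: joints at [61.736, 11.837, 88.321, -0, 79.842, -8.623], TCP at [193.282, 541.544, 231.282] pointing down, gripper open.
Joint ranges: [-156.59, 156.59], [-49.26, 127.26], [12.9, 141.05], [-63.56, 243.56], [4.71, 150.69], [-161.64, 161.64]. Speed limits (degrees/s): [159.86, 159.86, 180, 180, 180, 180].

INTERFACE

Orientations are given as a 3x3 rotation matrix whose columns are the frame's x, y, z axes.
In Python, from workcell import bot gives the robot as it stands. The module is installed in compiled form; this text tells all that it offers.
- The arm moves only by the tool jog_arm, never from a script. Its argument "steps" is a list of rows, each a list of 2 entries, a list of its own where there are three numbers: the shift along the tool's x, y, z in mm, then the turn, a rotation vector about the tool's x, y, z in degrees. A call has 1 to 12 rows; each row shifts and turns the commanded pose from where the row before left it, along the tool's axes as they then stand; what a row does not reach is not made up. A row lasts 1/8 s, in which the tool goes at most 62.5 mm and 10.7 degrees, less where a joint would pass 70% of its speed; a pose out of reach is approached as far as the arm can. A call is refused whole if a number of a shift passes 62.5 or a number of a turn 10.7, either way. A call with a gripper value outside its range is refused whole. "jaw" is the closure, from -1 (fully open) to 1 (shut), set as the call begins (left out, the last holds). The fingers move at their own pace and stop on an object; "grip_force" is the grip in N (left out, the last holds). Time passes only in rows, so rows that do not move let the fingers close. It gives the time, the measured TCP pose, the force, the opening and the grip force at its end, in the units of the state.
- bot.state(): the state, without advancing time (a new reading comes with each control period).
- bot.capture(name): name is "side" or "top"; returns a dict with "pixels" (400x640x3 uint8, red, green, blue), "mtx" (3x3 intrinsics, pixels), "R" (3x3) and "t" (3): a world point X has camera coordinates R X + t. Camera axes: x right, y down, z forward; pixel columns grow to the right and rows downward; lengths in mm; the calibration is good to about 2 mm. A picture is of the moment at which its call begins. There is no depth.
- bot.job_done(): hands the job in; it is judged then, once.
The state is a dict: "time_s": time; "joint_pos": joint angles; "qd": joint speeds; "tau": joint torques, N m; "position": TCP position; "orientation": TCP orientation; "force": force on the tool from outside, world axes, zero at the start; "wrist_torque": the same for the moment, N m; "opening": opening from 0.0 (shut) to 1.0 (fully open); "grasp_force": force on a finger pad.
Only numpy, scipy, OpenCV 4.12 (cv2) and the standard library are available. Lean on these libraries where they do the work, as an engineer would, in place of code of your own. Each camera call takes 0.05 s, during which the arm holds its last target. There are 200 camera calls.

TASK

Get the timber runner blocks ready for drilling together. First slide the lidded pan, without lifting it, out of the way of the vise crank and over to the middle of the empty parking mark; then lay every timber block flat and centred on the vise bed between the open jaws, side by side and crosswise to the screw, and crank the handle until the jaw clamps the whole row firmly. Let go of everything at the end, with the pan still on its parking mark and the other things on the worktop left where they are.

Things in the scene. Friction and masses are not known exactly. Their poses are not given: they have to be found in the camera images.
- vise: Fixed grey machine vise. Origin: centre of its base's underside, on the worktop. z up; y along the screw: fixed jaw at the -y end, crank at the +y end. Base 100 x 235 x 14 mm. Fixed jaw from y = -115 to -85 mm, top at z = 122 mm. Screw axis at x = 0, z = 78 mm; a 16 mm shaft runs from y = 115 mm to the crank arm (y = 150 to 158 mm).
- bed (a point): Middle of the open bed's top, vise axes (0, -15, 90) mm. Flat bed 64 mm wide (x), top at z = 90 mm, from y = -120 to +115 mm; a bridge at y = 97 to 115 mm rises to z = 102 mm. The jaws are 50 mm wide (x), so the 60 mm blocks stick out 5 mm past them at each end.
- fixed_face (a point): Centre of the fixed jaw's clamping face, in vise axes at (0, -85, 103) mm; the face looks to the vise's +y.
- jaw_face (a point): Centre of the sliding jaw's clamping face (in vise axes x = 0, z = 103 mm); the face looks to the vise's -y. The jaw is 34 mm long behind it, top at z = 125 mm.
- jaw (a joint): Travel of the sliding jaw towards the fixed jaw in m. The gap between the jaw faces is 0.140 m minus this value. It is driven only by the crank: 12 mm per turn. It starts near 0 (open).
- crank (a joint): Crank angle q in rad, over many turns. 0: handle straight up (starts within 0.7 of it). Growing q turns clockwise seen from the crank end: handle from the top to the vise's -x, then down; the jaw closes 1.91 mm per rad. Drag about 0.22 N m (5 N at the handle); stays where left and holds the clamp. The row is stiff: once closed up, 0.1 to 0.3 rad more clamps it; stop when the handle resists.
- crank_grip (a point): Middle of the crank handle: a horizontal black cylinder, 18 mm thick, 48 mm long, parallel to the vise's y, spinning freely on its pin, 45 mm from the screw axis. In vise axes (-45 sin q, 185, 78 + 45 cos q) mm at crank angle q. Can be pinched from above, closing along the vise's x, and led round with the tool always pointing down.
- pan: Loose squat steel pan with a flat lid fixed on it, 0.8 kg or so, 130 mm diameter, 44 mm high, with two small loops at its sides; a round black knob stands upright on the lid's middle. Origin: centre of its underside. It starts on the mark next to the crank, in the way of the turning handle.
- pan_knob (a point): Middle of the pan's upright knob, 26 mm diameter, from 50 to 76 mm above the pan's underside (this point: 63 mm).
- mark_vise: Flat round mark on the worktop beside the crank, a grey ring of 160 mm inner and 176 mm outer diameter with a dot at its middle (origin). The pan starts here.
- mark_park: The parking mark: an identical flat grey ring, empty at the start, to the left of the other. Origin: its middle.
- block1: Loose square-section timber runner block 60 x 26 x 26 mm (two to four alike are present; None if absent), starts lying on the worktop. Origin: its centre; its x is the 60 mm length.
- block2: Loose square-section timber runner block 60 x 26 x 26 mm (two to four alike are present; None if absent), starts lying on the worktop. Origin: its centre; its x is the 60 mm length.
- block3: Loose square-section timber runner block 60 x 26 x 26 mm (two to four alike are present; None if absent), starts lying on the worktop. Origin: its centre; its x is the 60 mm length.
- block4: Loose square-section timber runner block 60 x 26 x 26 mm (two to four alike are present; None if absent), starts lying on the worktop. Origin: its centre; its x is the 60 mm length.
- jar: Bystander: glass jar with a screw lid, 72 mm diameter, 100 mm high. Origin under its centre.
- stopper: Bystander: chrome door stopper, 48 mm diameter, 50 mm high. Origin under its centre.
- scraper: Bystander: flat blue silicone scraper, 120 x 75 x 14 mm. Origin under its centre.
- clip: Bystander: folded aluminium peg clip, 90 x 16 x 12 mm. Origin under its centre.
- dowel: Bystander: round standing dowel stub, 32 mm diameter, 45 mm high; not one of the blocks. Origin under its centre.
- mug: Bystander: white mug, 76 mm diameter, 85 mm high. Origin under its centre.

How it is judged (in metres and radians):
On the way, in this order (a step that is already met when the one before it is completed fails the run):
1. the pan has been slid onto the parking mark (horizontal distance between pan and mark_park below 0.015 m and height (world z) of pan below 0.006 m and angle between pan's own z axis and vertical below 0.05 rad), for 0.2 s.
2. all the blocks lie on the vise bed between the jaws (x of block1 in the frame of vise between -0.02 and 0.02 m and z of block1 in the frame of vise between 0.096 and 0.11 m and y of each of block1, block2, block3, block4 in the frame of fixed_face above 0.008 m and y of each of block1, block2, block3, block4 in the frame of jaw_face below -0.008 m and angle between the x axis of each of block1, block2, block3, block4 and the x axis of vise, either way round below 0.15 rad and x of block2 in the frame of vise between -0.02 and 0.02 m and z of block2 in the frame of vise between 0.096 and 0.11 m and x of block3 in the frame of vise between -0.02 and 0.02 m and z of block3 in the frame of vise between 0.096 and 0.11 m and x of block4 in the frame of vise between -0.02 and 0.02 m and z of block4 in the frame of vise between 0.096 and 0.11 m), for 0.2 s.
At the end, for the whole second after the job is handed in: The pan stands level within 15 mm of the middle of the parking mark; every block present lies on the bed between the jaw faces, square to the screw within 0.15 rad and centred within 20 mm across the vise; the sliding jaw presses on the row with more than 15 N; everything is released and at rest (all of step 1 and all of step 2 and contact force between jaw and anything else above 15 N and linear speed of pan below 0.01 m/s and velocity of joint crank below 0.05 rad/s); the robot touches nothing.
It fails at once if the pan is lifted off the worktop (12 mm) or tipped (0.3 rad) (height (world z) of pan above 0.012 m or angle between pan's own z axis and vertical above 0.3 rad).
It fails at once if a bystander is moved more than 40 mm (distance of any of jar, stopper, scraper, clip, dowel, mug from where it was at the start of the episode above 0.04 m).
Of block1, block2, block3, block4 only 2 to 4 are there at a start; the rules pass over those that are not, and their reading is None.
At some moment in a run one of pan may be knocked a few centimetres aside while the robot is not near it.
Once in a run the grip may slacken for a moment while it holds something.
It also fails if it takes over 200 s, if anything falls off the work surface, if the arm or the gripper's body presses on something with over 40 N, if the wrist force passes 120 N, or if a joint passes its speed limit or range.

## Working session

There is one attempt and no reset: what is moved stays moved. The work goes in short steps, Python scripts to look and compute and a tool call to move; the robot and the scene stay as the last step left them, time stands still between calls to the robot, and variables do not carry over. Pictures are saved under pics/ and viewed, at most 18 in all, crops included, and the job is handed in when it is done.

Besides the shell and the picture viewer there is one more tool, called after "Request:" as name([rows], argument=value, ...), one row to a line, values as JSON. jog_arm: Moves the arm, as the interface text tells. Its arguments: {"type":"object","properties":{"steps":{"type":"array"},"jaw":{"type":"number"},"grip_force":{"type":"number"}},"required":["steps"]}

```bash
mkdir -p pics
cat > h.py <<'E'
import numpy as np, cv2
from workcell import bot
def cap(n,f=None):
    c=bot.capture(n)
    if f: cv2.imwrite('pics/'+f+'.png',cv2.cvtColor(c['pixels'],cv2.COLOR_RGB2BGR))
    return c
def ray(c,u,v,z):
    R=np.array(c['R']);t=np.array(c['t']).ravel();o=-R.T@t
    d=R.T@np.linalg.inv(c['mtx'])@np.array([u,v,1.]);return o+d*(z-o[2])/d[2]
def proj(c,X):
    p=np.array(c['mtx'])@(np.array(c['R'])@np.array(X,float)+np.array(c['t']).ravel());return p[:2]/p[2]
E
python3 - <<'E'
from h import *
for n in('top','side'):
    c=cap(n,n+'0');print(n,c['mtx'],c['R'],c['t'])
s=bot.state();print(s)
E
```

```text
top [[373.60510096   0.         322.10320484]
 [  0.         373.60510096 192.24341446]
 [  0.           0.           1.        ]] [[ 9.10754248e-03 -9.99958447e-01 -3.95904770e-04]
 [-9.89366068e-01 -8.95359165e-03 -1.45170990e-01]
 [ 1.45161413e-01  1.71384570e-03 -9.89406502e-01]] [-20.24813309 609.44476755 931.50575158]
side [[513.76357172   0.         323.65628197]
 [  0.         513.76357172 193.35289336]
 [  0.           0.           1.        ]] [[ 0.91660504 -0.39955956  0.01368772]
 [-0.23803079 -0.57291913 -0.7842863 ]
 [ 0.32121104  0.71562269 -0.62024805]] [-542.09587755  205.51565644 1172.48036715]
{'time_s': 0.1, 'joint_pos': array([ 6.17374451e+01,  1.18818876e+01,  8.83968355e+01,  4.39707422e-04,
        7.98397334e+01, -8.62318992e+00]), 'qd': array([ 0.02857304, -0.05948803, -0.30220535,  0.03110763, -0.02963527,
        0.02733655]), 'tau': array([-1.09278364e-03, -3.84092510e+01, -2.92550272e+01, -3.15929456e-04,
        4.87251644e-03, -1.63086526e-05]), 'position': array([192.94404635, 540.94643205, 230.21503416]), 'orientation': array([[-9.41826145e-01,  3.36099005e-01, -9.85619002e-04],
       [ 3.36100301e-01,  9.41824445e-01, -1.81740943e-03],
       [ 3.17450568e-04, -2.04295056e-03, -9.99997863e-01]]), 'force': array([-1.01870683, -0.14605653,  0.51855087]), 'wrist_torque': array([-0.03633424, -0.01129875, -0.00301293]), 'grasp_force': 0.0, 'opening': 0.9955165255122393}
```

View pics/top0.png

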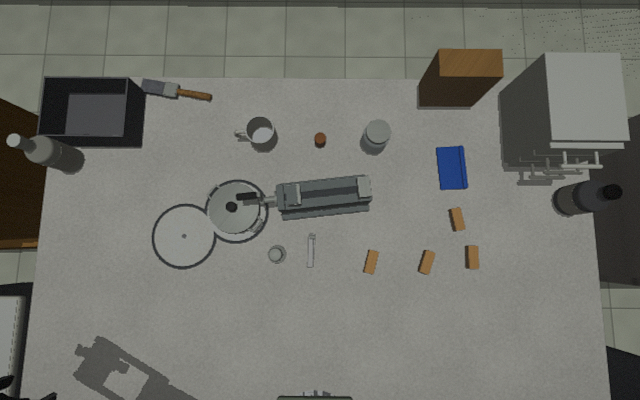

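View pics/side0.png

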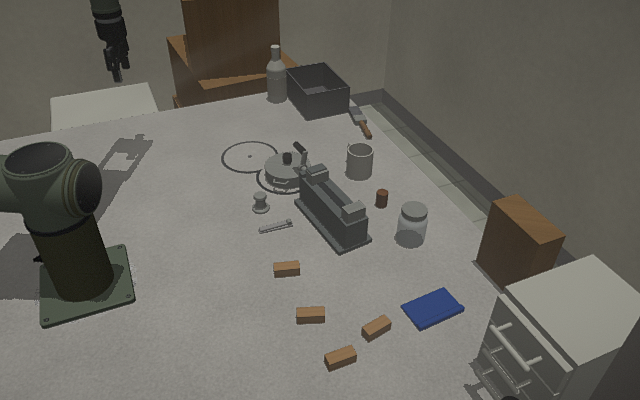

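The top view shows four blocks at about (371,262), (427,262), (472,257) and (457,219). The pan knob is at (232,207), with the parking ring at (184,236). The vise spans columns 277–372, with its crank to the left.

Run:
```python
from h import *
c=cap('top');im=c['pixels']
hsv=cv2.cvtColor(im,cv2.COLOR_RGB2HSV)
m=cv2.inRange(hsv,(8,90,60),(22,255,255));m[:200]=0;m[:,:300]=0;m[:,520:]=0
for k in cv2.findContours(m,0,2)[0]:
    if cv2.contourArea(k)<60: continue
    r=cv2.minAreaRect(k);b=cv2.boxPoints(r)
    P=np.array([ray(c,*q,26) for q in b]);e=[P[1]-P[0],P[2]-P[1]]
    L=max(e,key=np.linalg.norm)
    print('block',cv2.contourArea(k),P.mean(0)[:2].round(1),[np.linalg.norm(x).round(1) for x in e],'yaw',np.degrees(np.arctan2(L[1],L[0])).round(1)%180)
g=cv2.cvtColor(im,cv2.COLOR_RGB2GRAY)
# park ring
m=(g<120).astype(np.uint8);m2=m.copy();m2[:, :140]=0;m2[:,205:]=0;m2[:190]=0;m2[280:]=0
p=cv2.findNonZero(m2);pp=np.array([ray(c,*q[0],0)[:2] for q in p])
A=np.c_[2*pp,np.ones(len(pp))];s=np.linalg.lstsq(A,(pp**2).sum(1),rcond=None)[0]
print('park',s[:2],np.sqrt(s[2]+s[:2]@s[:2]),len(pp), 'dot',ray(c,184,236,0))
m=(g<45).astype(np.uint8)*255
n,l,st,ce=cv2.connectedComponentsWithStats(m[160:260,180:300])
for i in range(1,n):
    if st[i,4]>15: print('dark',ce[i]+[180,160],st[i])
x=cv2.resize(im[165:255,200:390],None,fx=4.2,fy=4.2,interpolation=2);cv2.imwrite('pics/vt.png',x[...,::-1])
d=cap('side')['pixels'];x=cv2.resize(d[135:260,215:385],None,fx=4.5,fy=4.5,interpolation=2);cv2.imwrite('pics/vs.png',x[...,::-1])
```

```text
block 202.0 [ 432.8 -287. ] [np.float64(59.4), np.float64(28.2)] yaw 163.5
block 199.5 [ 432.2 -141.8] [np.float64(57.9), np.float64(25.7)] yaw 165.4
block 201.0 [ 446.1 -407.9] [np.float64(26.1), np.float64(56.4)] yaw 177.1
block 187.5 [ 545.  -370.2] [np.float64(29.2), np.float64(58.2)] yaw 11.599999999999994
park [494.86499994 357.66078171] 82.21374344360726 542 dot [493.94900299 355.32648303   0.        ]
dark [246.28346457 195.75590551] [ 56  32  22   8 127]
dark [230.97530864 206.39506173] [46 42 11 10 81]
dark [289.6122449  210.42857143] [100  49  20   4  49]
```

View pics/vt.png

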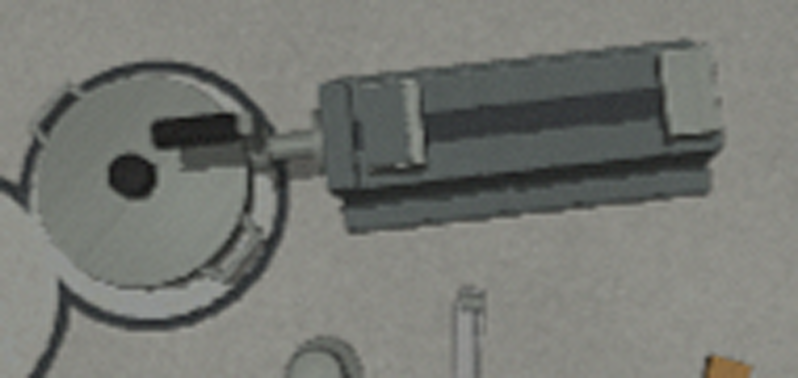

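View pics/vs.png

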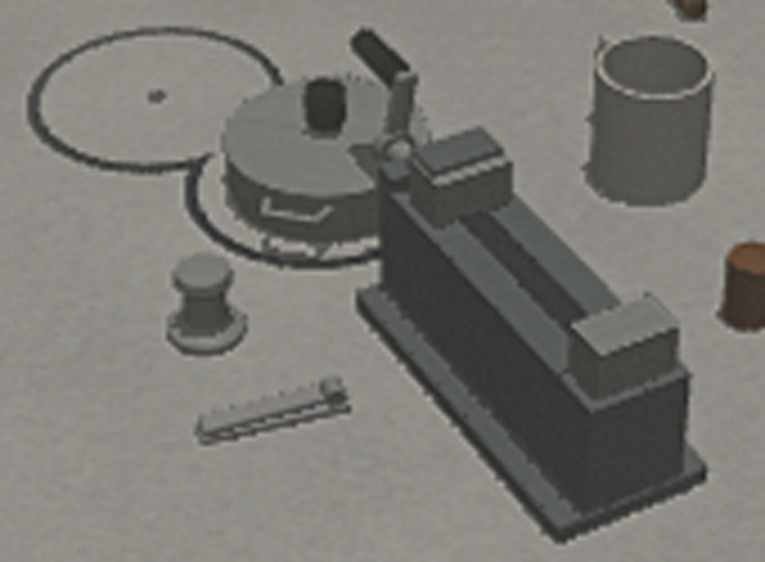

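The crops show the vise's corners clearly. They also show the handle hanging over the pan, close to its knob.

Run:
```python
from h import *
T=cap('top');S=cap('side')
print('cam',-np.array(T['R']).T@T['t'],-np.array(S['R']).T@S['t'])
t=lambda x,y:((x+.5)/4.2-.5+200,(y+.5)/4.2-.5+165)
s=lambda x,y:((x+.5)/4.5-.5+215,(y+.5)/4.5-.5+135)
L=[(T,t(660,52),25,-85,122),(T,t(712,43),25,-115,122),(T,t(722,130),-25,-115,122),(T,t(672,137),-25,-85,122),
(T,t(332,190),-32,115,102),(T,t(348,232),-50,117.5,14),(T,t(708,193),-50,-117.5,14),
(S,s(560,541),-50,-117.5,0),(S,s(706,473),50,-117.5,0),(S,s(359,291),-50,117.5,14),(S,s(560,527),-50,-117.5,14),
(S,s(570,328),-25,-85,122),(S,s(650,293),25,-85,122),(S,s(680,325),25,-115,122),(S,s(598,361),-25,-115,122)]
W=np.array([ray(c,*p,z)[:2] for c,p,x,y,z in L]);M=np.array([l[2:4] for l in L])
def fit(i):
    w,m=W[i],M[i];H=(m-m.mean(0)).T@(w-w.mean(0));U,_,V=np.linalg.svd(H);R=V.T@U.T;o=w.mean(0)-R@m.mean(0)
    return R,o
for i in (range(7),range(7,15),range(15)):
    R,o=fit(list(i));print(o.round(1),np.degrees(np.arctan2(R[1,0],R[0,0])).round(2))
print((W-(M@R.T+o)).round(1))
f=lambda c,u,v,z:((np.r_[ray(c,u,v,z)[:2]]-o)@R).round(1)
print('jaw face edge vise',f(T,*t(415,78),125),f(T,*t(425,165),125))
print('handle vise',f(T,246.3,195.8,78+44),f(S,*s(380,56),78+44))
print('knob',ray(T,231,206.4,66),ray(S,*s(325,105),63), 'pan rim')
print('bed',R@[0,-15]+o,'hc',R@[0,185]+o, 'dot',ray(S,*s(157,97),0))
```

```text
cam [ 467.92969333  -16.38702927 1010.10353142] [ 169.19323181 -937.90928478  895.83182612]
[602.  -17.6] 6.96
[603.  -19.9] 7.41
[602.6 -18.8] 7.2
[[-1.8  1.7]
 [-0.   1.5]
 [-1.   2.5]
 [-1.5  1.4]
 [ 0.3 -0.5]
 [ 0.5 -1.2]
 [-2.1  3.2]
 [ 3.4  0.9]
 [ 2.4  5.2]
 [ 3.6 -5.2]
 [ 1.6 -2. ]
 [-1.7 -3.8]
 [ 0.4 -0.1]
 [-0.8 -0.2]
 [-3.3 -3.5]]
jaw face edge vise [24.2 58.5] [-26.3  58.2]
handle vise [  8.8 186.1] [ 10.3 187. ]
knob [568.0062857 216.3273974  66.       ] [568.47625481 212.92936777  63.        ] pan rim
bed [604.46186463 -33.69767113] hc [579.4081915  164.72690765] dot [495.76905212 352.88795478   0.        ]
```

```bash
cat >> h.py <<'E'
from scipy.spatial.transform import Rotation as Ro
def frame(z,y):
    z=np.array(z,float);z/=np.linalg.norm(z);y=np.array(y,float);y-=z*(y@z);y/=np.linalg.norm(y);return np.c_[np.cross(y,z),y,z]
def down(yaw):
    a=np.radians(yaw);return frame([0,0,-1],[np.cos(a),np.sin(a),0])
def plan(R,*pts):
    s=bot.state();C=s['orientation'];p=s['position']
    print('at',p.round(1),'t',s['time_s'],'q',s['joint_pos'].round(0))
    rv=np.degrees(Ro.from_matrix(C.T@R).as_rotvec());print('turn',rv.round(1),'rows',(abs(np.linalg.norm(rv))/10).round(1))
    for q in pts:
        print('shift',(R.T@(np.array(q)-p)).round(1));p=np.array(q)
E
python3 - <<'E'
from h import *
d=np.array([.56,-.83]);d/=np.linalg.norm(d)
z=np.r_[.5*d,-.866];R=frame(z,[-d[1],d[0],0]);print(R.round(3))
g=np.array([568,214.5,70])+19*z
plan(R,g-100*z,g);
park=np.array([495,355.5,0]);print(R.T@np.array([495-568,355.5-214.5,0]))
E
```

```text
[[-0.484  0.829  0.28 ]
 [ 0.718  0.559 -0.414]
 [-0.5    0.    -0.866]]
at [193.2 541.3 230.9] t 0.3 q [62. 12. 88. -0. 80. -9.]
turn [  9.5 -29.   35.5] rows 4.7
shift [-335.7  127.9  298.6]
shift [  0.  -0. 100.]
[136.58244711  18.34708047 -78.85822582]
```

Request:
jog_arm([
  [[0,0,0],[1.6,-4.8,5.9]],
  [[0,0,0],[1.6,-4.8,5.9]],
  [[0,0,0],[1.6,-4.8,5.9]],
  [[0,0,0],[1.6,-4.8,5.9]],
  [[0,0,0],[1.6,-4.8,5.9]],
  [[0,0,0],[1.5,-5,6]],
], jaw=-0.3)

```text
time_s: 1.05
position: [193.1, 541.8, 231.5]
orientation: [[-0.481, 0.83, 0.281], [0.718, 0.557, -0.417], [-0.503, 0.001, -0.864]]
force: [1.2, -0.3, -0.4]
opening: 0.648
grasp_force: 0.0
```

Request:
jog_arm([
  [[-33,13,30],[0,0,0]],
  [[-33,13,30],[0,0,0]],
  [[-33,13,30],[0,0,0]],
  [[-33,13,30],[0,0,0]],
  [[-33,13,30],[0,0,0]],
  [[-33,13,30],[0,0,0]],
  [[-33,13,30],[0,0,0]],
  [[-33,13,30],[0,0,0]],
  [[-33,13,30],[0,0,0]],
  [[-33,10,28],[0,0,0]],
  [[0,0,0],[0,0,0]],
])

```text
time_s: 2.42
position: [543.1, 249.6, 137.9]
orientation: [[-0.482, 0.831, 0.278], [0.719, 0.556, -0.417], [-0.501, -0.001, -0.865]]
force: [-0.4, 0.4, -0.9]
opening: 0.65
grasp_force: 0.0
```

Run:
```python
from h import *
d=np.array([.56,-.83]);d/=np.linalg.norm(d)
z=np.r_[.5*d,-.866];R=frame(z,[-d[1],d[0],0])
g=np.array([568,214.5,70])+19*z
plan(R,g-50*z,g);print(bot.state()['opening'])
c=cap('side');im=c['pixels'][90:240,180:380];a=cv2.resize(im,None,fx=3,fy=3)
cv2.imwrite('pics/a1.png',a[...,::-1])
```

```text
at [543.1 249.6 137.9] t 2.425 q [ 32.  22.  92. -33.  68.  11.]
turn [-0.2  0.1 -0.2] rows 0.0
shift [-3.3  1.  49.3]
shift [-0.  0. 50.]
0.6501144694564965
```

View pics/a1.png

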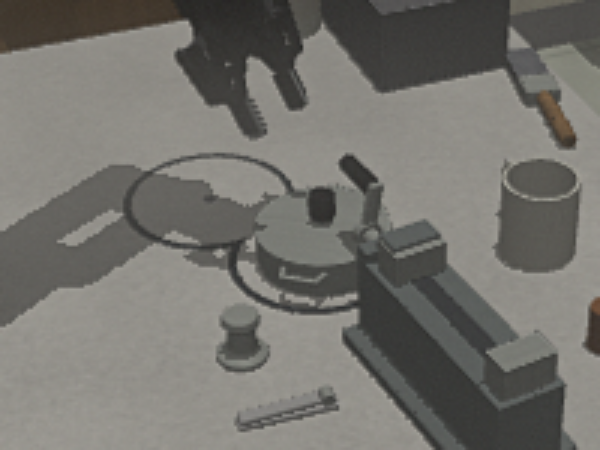

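The gripper hangs tilted behind the pan with its fingers open, at about (255,90). The knob at (322,203) and the handle at (360,172) are both untouched, and the approach line is clear.

Request:
jog_arm([
  [[-3,1,25],[0,0,0]],
  [[0,0,25],[0,0,0]],
  [[0,0,20],[0,0,0]],
  [[0,0,15],[0,0,0]],
  [[0,0,14],[0,0,0]],
  [[0,0,0],[0,0,0]],
])

```text
time_s: 3.22
position: [571.4, 209.0, 53.3]
orientation: [[-0.485, 0.829, 0.278], [0.717, 0.559, -0.416], [-0.501, -0.002, -0.866]]
force: [-0.2, 0.5, 0.4]
opening: 0.65
grasp_force: 0.0
```

Request:
jog_arm([
  [[0,0,0],[0,0,0]],
  [[0,0,0],[0,0,0]],
  [[0,0,0],[0,0,0]],
  [[0,0,0],[0,0,0]],
  [[0,0,0],[0,0,0]],
  [[0,0,0],[0,0,0]],
], jaw=1, grip_force=35)

```text
time_s: 3.98
position: [573.1, 210.6, 55.5]
orientation: [[-0.484, 0.828, 0.283], [0.717, 0.561, -0.413], [-0.501, 0.003, -0.865]]
force: [2.2, 4.3, 2.5]
opening: 0.289
grasp_force: 35.4
```

Request:
jog_arm([
  [[7,1,-4],[0,0,0]],
  [[13,1.8,-7.5],[0,0,0]],
  [[13,1.8,-7.5],[0,0,0]],
  [[13,1.8,-7.5],[0,0,0]],
  [[13,1.8,-7.5],[0,0,0]],
  [[13,1.8,-7.5],[0,0,0]],
  [[13,1.8,-7.5],[0,0,0]],
  [[13,1.8,-7.5],[0,0,0]],
  [[13,1.8,-7.5],[0,0,0]],
  [[13,1.8,-7.5],[0,0,0]],
  [[12.6,1.1,-7.3],[0,0,0]],
  [[0,0,0],[0,0,0]],
])

```text
time_s: 5.48
position: [498.8, 347.8, 55.5]
orientation: [[-0.482, 0.83, 0.279], [0.715, 0.557, -0.422], [-0.506, -0.004, -0.863]]
force: [-0.6, -4.4, 9.3]
opening: 0.286
grasp_force: 35.8
```

Run:
```python
from h import *
s=bot.state();R=s['orientation'];print((s['position']-19*R[:,2]).round(1),s['force'],s['opening'])
c=cap('top');im=c['pixels'][170:290,120:290];cv2.imwrite('pics/b1.png',cv2.resize(im,None,fx=4,fy=4)[...,::-1])
```

```text
[493.5 355.8  71.9] [-0.63441377 -4.37512117  9.33988505] 0.286404684045699
```

View pics/b1.png

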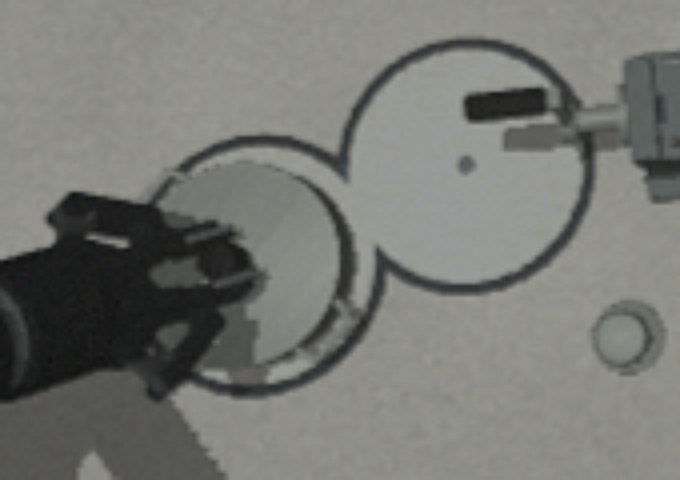

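The pan sits centred inside the parking ring and the knob is still gripped. Next I release it and retreat.

Request:
jog_arm([
  [[0,0,0],[0,0,0]],
  [[0,0,0],[0,0,0]],
  [[0,0,-5],[0,0,0]],
  [[0,0,-25],[0,0,0]],
  [[0,0,-40],[0,0,0]],
  [[0,0,-40],[0,0,0]],
  [[0,0,-40],[0,0,0]],
  [[0,0,0],[0,0,0]],
], jaw=-0.3)

```text
time_s: 6.52
position: [457.5, 415.9, 188.1]
orientation: [[-0.484, 0.827, 0.286], [0.719, 0.562, -0.409], [-0.499, 0.007, -0.866]]
force: [0.3, -0.8, -0.2]
opening: 0.648
grasp_force: 0.0
```

Run:
```python
from h import *
plan(down(-14.6),[432.2,-141.8,220],[432.2,-141.8,5])
```

```text
at [457.5 415.9 188.1] t 6.525 q [ 49.  26.  80. -29.  83.  21.]
turn [13.1 27.9 47.5] rows 5.7
shift [-546.1  116.   -31.9]
shift [  0.   0. 215.]
```

Request:
jog_arm([
  [[0,0,-5],[2.2,4.65,7.9]],
  [[0,0,-5],[2.2,4.65,7.9]],
  [[0,0,-5],[2.2,4.65,7.9]],
  [[0,0,-5],[2.2,4.65,7.9]],
  [[0,0,-5],[2.2,4.65,7.9]],
  [[0,0,-5],[2.1,4.65,8]],
], jaw=-1)

```text
time_s: 7.28
position: [452.5, 420.0, 210.7]
orientation: [[0.26, 0.966, -0.008], [0.966, -0.26, -0.006], [-0.008, -0.006, -1.0]]
force: [0.1, 1.0, -0.7]
opening: 1.0
grasp_force: 0.0
```

Request:
jog_arm([
  [[-46,10,0],[0,0,0]],
  [[-46,10,0],[0,0,0]],
  [[-46,10,0],[0,0,0]],
  [[-46,10,0],[0,0,0]],
  [[-46,10,0],[0,0,0]],
  [[-46,10,0],[0,0,0]],
  [[-46,10,0],[0,0,0]],
  [[-46,10,0],[0,0,0]],
  [[-46,10,0],[0,0,0]],
  [[-46,10,0],[0,0,0]],
  [[-46,10,0],[0,0,0]],
  [[-40,6,0],[0,0,0]],
])

```text
time_s: 8.78
position: [424.8, -138.2, 214.8]
orientation: [[0.256, 0.967, -0.007], [0.967, -0.256, -0.006], [-0.008, -0.006, -1.0]]
force: [0.2, -0.6, -0.3]
opening: 1.0
grasp_force: 0.0
```

Run:
```python
from h import *
plan(down(-14.6),[432.2,-141.8,45],[432.2,-141.8,5])
c=cap('top');im=c['pixels']
g=cv2.cvtColor(im,cv2.COLOR_RGB2GRAY);m=(g<45).astype(np.uint8)
n,l,st,ce=cv2.connectedComponentsWithStats(m[160:300,100:300])
for i in range(1,n):
    if st[i,4]>30: k=ce[i]+[100,160];print('dark',k,st[i],ray(c,*k,66))
```

```text
at [ 424.8 -138.2  214.8] t 8.775 q [-29.  -3. 106.  -1.  77. -14.]
turn [-0.3  0.4 -0.2] rows 0.1
shift [ -1.6   8.1 169.8]
shift [ 0.  0. 40.]
dark [245.92035398 195.53097345] [137  32  19   8 113] [596.20983207 179.50414888  66.        ]
dark [175.48863636 235.02272727] [70 71 12  9 88] [494.49260887 352.57684841  66.        ]
```

Request:
jog_arm([
  [[0,4,45],[0,0,0]],
  [[-1.6,4,45],[0,0,0]],
  [[0,0,45],[0,0,0]],
  [[0,0,35],[0,0,0]],
  [[0,0,25],[0,0,0]],
  [[0,0,15],[0,0,0]],
  [[0,0,0],[0,0,0]],
])

```text
time_s: 9.7
position: [430.9, -141.0, 4.9]
orientation: [[0.255, 0.967, -0.008], [0.967, -0.255, -0.005], [-0.007, -0.007, -1.0]]
force: [0.2, -0.2, -0.3]
opening: 1.004
grasp_force: 0.0
```

Request:
jog_arm([
  [[0,0,0],[0,0,0]],
  [[0,0,0],[0,0,0]],
  [[0,0,0],[0,0,0]],
  [[0,0,0],[0,0,0]],
], jaw=1, grip_force=40)

```text
time_s: 10.2
position: [433.8, -142.4, 7.6]
orientation: [[0.254, 0.967, -0.002], [0.967, -0.254, -0.008], [-0.009, -0.0, -1.0]]
force: [-0.1, 0.8, 6.4]
opening: 0.689
grasp_force: 44.4
```

Request:
jog_arm([
  [[0,0,-15],[0,0,0]],
  [[0,0,-25],[0,0,0]],
  [[0,0,-40],[0,0,0]],
  [[0,0,-45],[0,0,0]],
  [[0,0,-45],[0,0,0]],
  [[0,0,0],[0,0,0]],
])

```text
time_s: 10.95
position: [436.2, -142.0, 181.3]
orientation: [[0.254, 0.967, 0.004], [0.967, -0.254, -0.012], [-0.01, 0.007, -1.0]]
force: [1.0, 0.0, -0.8]
opening: 0.691
grasp_force: 43.6
```

```bash
cat >> h.py <<'E'
VO=np.array([602.5,-17.8]);VY=7.2
def vw(x,y,z):
    a=np.radians(VY);return np.array([VO[0]+x*np.cos(a)-y*np.sin(a),VO[1]+x*np.sin(a)+y*np.cos(a),z])
E
python3 - <<'E'
from h import *
plan(down(VY),vw(0,-64.8,180),vw(0,-64.8,96))
c=cap('side');im=c['pixels'][80:360,200:460];cv2.imwrite('pics/c1.png',cv2.resize(im,None,fx=2,fy=2)[...,::-1])
E
```

```text
at [ 436.2 -142.   181.3] t 10.95 q [-29.   0. 108.  -1.  72. -14.]
turn [  0.3   0.7 -21.9] rows 2.2
shift [ 37.5 180.6   1.3]
shift [ 0.  0. 84.]
```

View pics/c1.png

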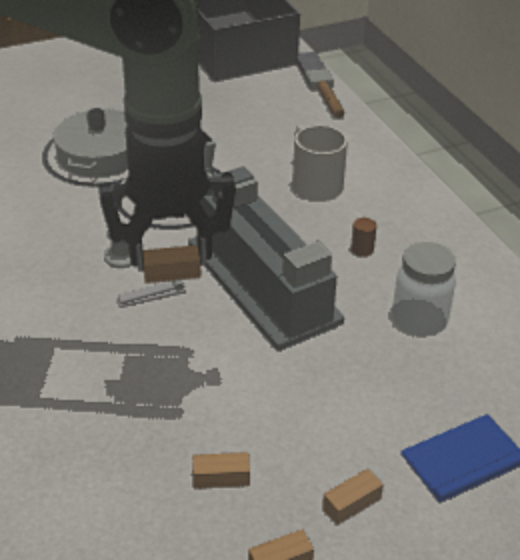

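The block is gripped level at about (172,263), and the pan is on its mark at the upper left.

Request:
jog_arm([
  [[0,0,0],[0.1,0.2,-7.3]],
  [[0,0,0],[0.1,0.2,-7.3]],
  [[0,0,0],[0.1,0.3,-7.3]],
  [[7,30,0],[0,0,0]],
  [[7,40,0],[0,0,0]],
  [[8,40,0],[0,0,0]],
  [[8,40,0],[0,0,0]],
  [[7.5,30.6,0],[0,0,0]],
  [[0,0,0],[0,0,0]],
  [[0,0,0],[0,0,0]],
])

```text
time_s: 12.25
position: [606.0, -80.5, 173.0]
orientation: [[-0.125, 0.992, -0.014], [0.992, 0.125, 0.006], [0.008, -0.013, -1.0]]
force: [-0.9, 0.8, -0.8]
opening: 0.694
grasp_force: 43.6
```

Run:
```python
from h import *
plan(down(VY),vw(0,-64.8,125),vw(0,-64.8,99))
c=cap('top');im=c['pixels'][150:240,260:400];cv2.imwrite('pics/d1.png',cv2.resize(im,None,fx=5,fy=5)[...,::-1])
```

```text
at [606.  -80.5 173. ] t 12.25 q [-16.  20.  86.   0.  76. -23.]
turn [-0.7 -0.5 -0. ] rows 0.1
shift [-2.1  4.4 48. ]
shift [ 0.  0. 26.]
```

View pics/d1.png

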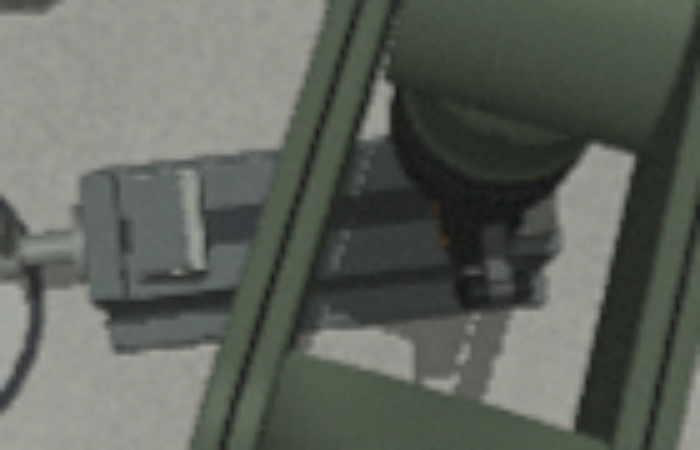

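The arm hides most of the vise, but the block is over the right end of the bed. I'll go by the measured poses and descend.

Request:
jog_arm([
  [[-1,2,20],[-0.4,-0.3,0]],
  [[-1,2.4,20],[-0.3,-0.2,0]],
  [[0,0,15],[0,0,0]],
  [[0,0,8],[0,0,0]],
  [[0,0,5],[0,0,0]],
  [[0,0,0],[0,0,0]],
  [[0,0,0],[0,0,0]],
])

```text
time_s: 13.18
position: [612.8, -82.2, 107.6]
orientation: [[-0.125, 0.992, 0.005], [0.992, 0.125, -0.002], [-0.003, 0.005, -1.0]]
force: [0.0, 0.3, -0.3]
opening: 0.69
grasp_force: 43.6
```

Run:
```python
from h import *
plan(down(VY),vw(0,-64.8,99)); print(bot.state()['force'])
c=cap('side');im=c['pixels'][140:280,270:440];cv2.imwrite('pics/e1.png',cv2.resize(im,None,fx=4,fy=4)[...,::-1])
```

```text
at [612.8 -82.2 107.6] t 13.175 q [-16.  24.  88.  -0.  68. -23.]
turn [ 0.3  0.1 -0. ] rows 0.0
shift [ 0.4 -2.1  8.6]
[ 0.03783676  0.25113455 -0.33001093]
```

View pics/e1.png

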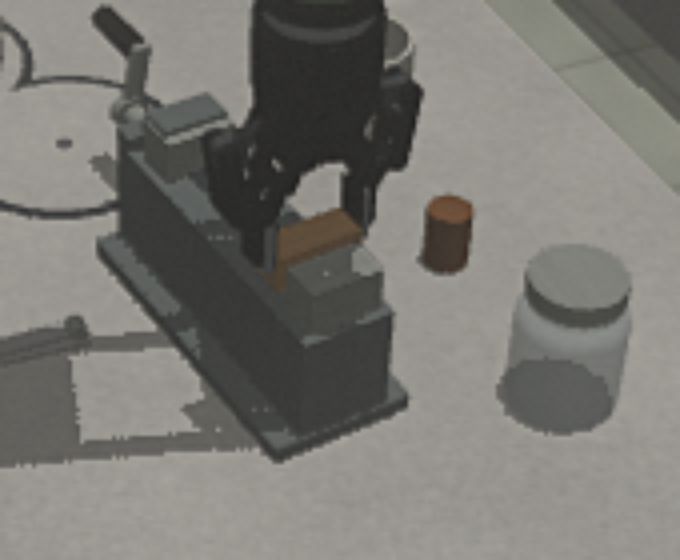

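The block sits just behind the fixed jaw at about (320,240), square and centred across the bed. I lower it and release.

Request:
jog_arm([
  [[0,-2,4],[0,0,0]],
  [[0,0,3],[0,0,0]],
  [[0,0,2],[0,0,0]],
  [[0,0,0],[0,0,0]],
])

```text
time_s: 13.72
position: [610.4, -82.4, 97.9]
orientation: [[-0.125, 0.992, 0.004], [0.992, 0.125, -0.002], [-0.002, 0.003, -1.0]]
force: [-0.3, -0.4, 0.8]
opening: 0.689
grasp_force: 43.6
```

Request:
jog_arm([
  [[0,0,0.5],[0,0,0]],
  [[0,0,0],[0,0,0]],
  [[0,0,0],[0,0,0]],
  [[0,0,0],[0,0,0]],
  [[0,0,-15],[0,0,0]],
  [[0,0,-35],[0,0,0]],
  [[0,0,-40],[0,0,0]],
  [[0,0,0],[0,0,0]],
], jaw=-1)

```text
time_s: 14.72
position: [613.5, -83.2, 193.7]
orientation: [[-0.125, 0.992, 0.014], [0.992, 0.125, -0.005], [-0.006, 0.014, -1.0]]
force: [0.4, -1.0, 0.5]
opening: 1.0
grasp_force: 0.0
```

Run:
```python
from h import *
plan(down(-16.5),[432.8,-287,160],[432.8,-287,7.5])
```

```text
at [613.5 -83.2 193.7] t 14.725 q [-16.  18.  85.  -0.  76. -23.]
turn [ 0.8  0.2 23.7] rows 2.4
shift [-246.7 -115.4   33.7]
shift [  0.    0.  152.5]
```

Request:
jog_arm([
  [[0,0,0],[0.3,0,7.9]],
  [[0,0,0],[0.3,0,7.9]],
  [[0,0,0],[0.2,0.2,7.9]],
  [[-31,-14.5,4],[0,0,0]],
  [[-31,-14.5,4],[0,0,0]],
  [[-31,-14.5,4],[0,0,0]],
  [[-31,-14.5,4],[0,0,0]],
  [[-31,-14.5,4],[0,0,0]],
  [[-31,-14.5,4],[0,0,0]],
  [[-31,-14.5,5],[0,0,0]],
  [[-29.7,-13.9,5],[0,0,0]],
  [[0,0,0],[0,0,0]],
])

```text
time_s: 16.23
position: [427.2, -286.7, 154.0]
orientation: [[0.288, 0.958, -0.011], [0.958, -0.288, 0.004], [0.0, -0.011, -1.0]]
force: [0.6, -0.2, 0.8]
opening: 1.004
grasp_force: 0.0
```

Run:
```python
from h import *
plan(down(-16.5),[432.8,-287,7.5])
```

```text
at [ 427.2 -286.7  154. ] t 16.225 q [-43.   9. 101.  -0.  70. -27.]
turn [-0.7 -0.  -0.2] rows 0.1
shift [  1.3   5.5 146.5]
```

Request:
jog_arm([
  [[0.5,2,40],[-0.4,0,0]],
  [[0.8,3,40],[-0.3,0,0]],
  [[0,0,35],[0,0,0]],
  [[0,0,20],[0,0,0]],
  [[0,0,12],[0,0,0]],
  [[0,0,0],[0,0,0]],
  [[0,0,0],[0,0,0]],
])

```text
time_s: 17.1
position: [434.6, -286.4, 8.5]
orientation: [[0.284, 0.959, 0.004], [0.959, -0.284, -0.002], [-0.001, 0.004, -1.0]]
force: [-0.2, -0.5, 0.4]
opening: 1.0
grasp_force: 0.0
```

Request:
jog_arm([
  [[0,0,0],[0,0,0]],
  [[0,0,0],[0,0,0]],
  [[0,0,0],[0,0,0]],
  [[0,0,0],[0,0,0]],
], jaw=1)

```text
time_s: 17.6
position: [434.4, -286.6, 8.9]
orientation: [[0.285, 0.959, 0.004], [0.959, -0.285, -0.002], [-0.001, 0.004, -1.0]]
force: [-0.9, 1.5, 5.7]
opening: 0.69
grasp_force: 42.7
```

Request:
jog_arm([
  [[0,0,-15],[0,0,0]],
  [[0,0,-30],[0,0,0]],
  [[0,0,-40],[0,0,0]],
  [[0,0,-45],[0,0,0]],
  [[0,0,-40],[0,0,0]],
  [[0,0,0],[0,0,0]],
])

```text
time_s: 18.35
position: [435.6, -288.0, 182.8]
orientation: [[0.285, 0.959, 0.01], [0.959, -0.285, -0.008], [-0.005, 0.011, -1.0]]
force: [0.6, -0.5, 0.1]
opening: 0.687
grasp_force: 43.3
```

Run:
```python
from h import *
plan(down(VY),vw(0,-31.6,175),vw(0,-31.6,99))
```

```text
at [ 435.6 -288.   182.8] t 18.35 q [-43.   8.  99.   0.  72. -26.]
turn [  0.6   0.4 -23.7] rows 2.4
shift [215.5 199.4   7.8]
shift [ 0.  0. 76.]
```

Request:
jog_arm([
  [[0,0,0],[0.2,0.1,-7.9]],
  [[0,0,0],[0.2,0.1,-7.9]],
  [[0,0,0],[0.2,0.2,-7.9]],
  [[20,18,0],[0,0,0]],
  [[28,26,0],[0,0,0]],
  [[28,26,0],[0,0,0]],
  [[28,26,0],[0,0,0]],
  [[28,26,0],[0,0,0]],
  [[28,26,0],[0,0,0]],
  [[28,26,0],[0,0,0]],
  [[27.5,25.4,0],[0,0,0]],
  [[0,0,0],[0,0,0]],
])

```text
time_s: 19.85
position: [604.3, -44.7, 176.7]
orientation: [[-0.128, 0.992, -0.01], [0.992, 0.128, 0.008], [0.009, -0.008, -1.0]]
force: [0.1, -0.0, 0.2]
opening: 0.692
grasp_force: 43.3
```

Run:
```python
from h import *
plan(down(VY),vw(0,-31.6,99))
```

```text
at [604.3 -44.7 176.7] t 19.85 q [-13.  19.  86.   0.  76. -20.]
turn [-0.5 -0.5  0.2] rows 0.1
shift [-4.6  1.5 77.7]
```

Request:
jog_arm([
  [[-4,0,20],[-0.4,-0.3,0]],
  [[0,0,20],[0,-0.2,0]],
  [[0,0,15],[0,0,0]],
  [[0,0,10],[0,0,0]],
  [[0,0,0],[0,0,0]],
  [[0,0,0],[0,0,0]],
])

```text
time_s: 20.6
position: [605.2, -51.1, 113.5]
orientation: [[-0.125, 0.992, 0.001], [0.992, 0.125, -0.001], [-0.001, 0.001, -1.0]]
force: [-0.7, 0.2, -0.5]
opening: 0.687
grasp_force: 43.3
```

Run:
```python
from h import *
plan(down(VY),vw(0,-31.6,99))
```

```text
at [605.2 -51.1 113.5] t 20.6 q [-13.  22.  90.  -0.  68. -20.]
turn [ 0.1  0.1 -0. ] rows 0.0
shift [ 1.8  1.5 14.5]
```

Request:
jog_arm([
  [[1.8,1.5,5],[0,0,0]],
  [[0,0,5],[0,0,0]],
  [[0,0,3],[0,0,0]],
  [[0,0,1.5],[0,0,0]],
  [[0,0,0],[0,0,0]],
])

```text
time_s: 21.22
position: [605.6, -48.7, 99.0]
orientation: [[-0.125, 0.992, -0.0], [0.992, 0.125, -0.001], [-0.001, -0.001, -1.0]]
force: [-2.7, 0.7, 4.8]
opening: 0.691
grasp_force: 43.8
```

Run:
```python
from h import *
plan(down(VY),vw(0,-31.6,99))
c=cap('side');im=c['pixels'][140:280,270:440];cv2.imwrite('pics/e2.png',cv2.resize(im,None,fx=4,fy=4)[...,::-1])
```

```text
at [605.6 -48.7  99. ] t 21.225 q [-13.  23.  90.  -0.  67. -20.]
turn [-0.  0. -0.] rows 0.0
shift [-0.5  0.8 -0. ]
```

View pics/e2.png

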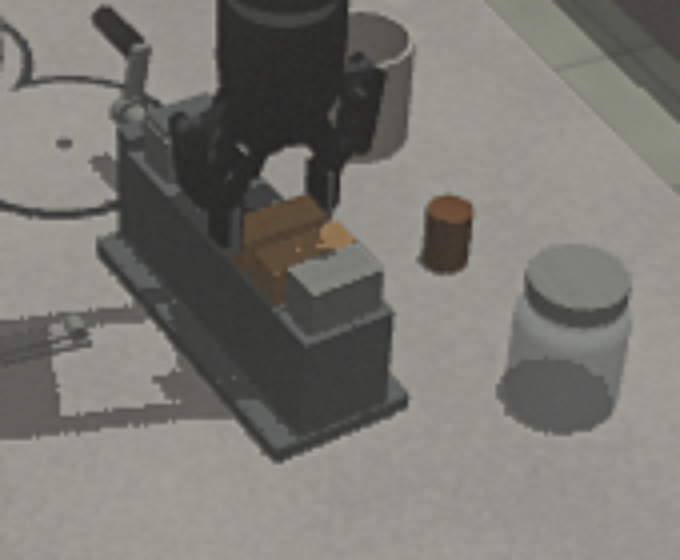

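The second block lies at (285,222), parallel to the first behind the fixed jaw. I release it and go on to the third.

Request:
jog_arm([
  [[0,0,0],[0,0,0]],
  [[0,0,0],[0,0,0]],
  [[0,0,0],[0,0,0]],
  [[0,0,-15],[0,0,0]],
  [[0,0,-35],[0,0,0]],
  [[0,0,-40],[0,0,0]],
  [[0,0,0],[0,0,0]],
  [[0,0,0],[0,0,0]],
], jaw=-1)

```text
time_s: 22.28
position: [605.9, -48.8, 188.9]
orientation: [[-0.125, 0.992, 0.001], [0.992, 0.125, -0.001], [-0.001, 0.001, -1.0]]
force: [-0.3, 0.1, 0.1]
opening: 1.003
grasp_force: 0.0
```

Run:
```python
from h import *
plan(down(-2.9),[446.1,-407.9,160],[446.1,-407.9,8])
```

```text
at [605.9 -48.8 188.9] t 22.275 q [-13.  18.  86.  -0.  76. -20.]
turn [ 0.   0.1 10.1] rows 1.0
shift [-366.7 -141.4   28.9]
shift [  0.   0. 152.]
```

Request:
jog_arm([
  [[0,0,0],[0,0,10.1]],
  [[-36,-14,2],[0,0,0]],
  [[-36,-14,2],[0,0,0]],
  [[-36,-14,2],[0,0,0]],
  [[-36,-14,2],[0,0,0]],
  [[-36,-14,2],[0,0,0]],
  [[-36,-14,3],[0,0,0]],
  [[-36,-14,3],[0,0,0]],
  [[-36,-14,4],[0,0,0]],
  [[-36,-14,4],[0,0,0]],
  [[-36,-14,4],[0,0,0]],
  [[-6.7,-1.4,0],[0,0,0]],
])

```text
time_s: 23.78
position: [443.7, -408.8, 158.4]
orientation: [[0.054, 0.999, -0.003], [0.999, -0.054, 0.002], [0.002, -0.003, -1.0]]
force: [-0.1, -0.2, 0.8]
opening: 1.0
grasp_force: 0.0
```

Request:
jog_arm([
  [[0,0,40],[0,0,0]],
  [[0,0,40],[0,0,0]],
  [[0,0,25],[0,0,0]],
  [[0,0,5],[0,0,0]],
  [[0,0,0],[0,0,0]],
  [[0,0,0],[0,0,0]],
])

```text
time_s: 24.52
position: [446.8, -408.7, 52.2]
orientation: [[0.051, 0.999, 0.002], [0.999, -0.051, -0.003], [-0.003, 0.002, -1.0]]
force: [-0.2, 0.3, -0.3]
opening: 0.998
grasp_force: 0.0
```

Run:
```python
from h import *
plan(down(-2.9),[446.1,-407.9,8])
```

```text
at [ 446.8 -408.7   52.2] t 24.525 q [-51.  27.  92.  -0.  61. -48.]
turn [ 0.1  0.2 -0. ] rows 0.0
shift [ 0.7 -0.8 44.2]
```

Request:
jog_arm([
  [[0.7,-0.8,20],[0,0,0]],
  [[0,0,15],[0,0,0]],
  [[0,0,8],[0,0,0]],
  [[0,0,0],[0,0,0]],
  [[0,0,0],[0,0,0]],
])

```text
time_s: 25.15
position: [445.3, -407.5, 7.7]
orientation: [[0.051, 0.999, 0.001], [0.999, -0.051, -0.001], [-0.001, 0.001, -1.0]]
force: [-0.3, -0.6, 0.4]
opening: 1.003
grasp_force: 0.0
```

Request:
jog_arm([
  [[0,0,0],[0,0,0]],
  [[0,0,0],[0,0,0]],
  [[0,0,0],[0,0,0]],
  [[0,0,0],[0,0,0]],
], jaw=1)

```text
time_s: 25.65
position: [445.8, -408.1, 8.7]
orientation: [[0.051, 0.999, 0.002], [0.999, -0.051, -0.003], [-0.003, 0.002, -1.0]]
force: [0.2, 0.4, 4.8]
opening: 0.696
grasp_force: 43.7
```

Request:
jog_arm([
  [[0,0,-15],[0,0,0]],
  [[0,0,-30],[0,0,0]],
  [[0,0,-40],[0,0,0]],
  [[0,0,-45],[0,0,0]],
  [[0,0,-40],[0,0,0]],
  [[0,0,0],[0,0,0]],
])

```text
time_s: 26.4
position: [446.9, -409.2, 182.7]
orientation: [[0.051, 0.999, 0.006], [0.999, -0.051, -0.008], [-0.008, 0.006, -1.0]]
force: [1.0, 0.2, -0.5]
opening: 0.691
grasp_force: 43.2
```

Run:
```python
from h import *
plan(down(VY),vw(0,1.6,178),vw(0,1.6,99))
```

```text
at [ 446.9 -409.2  182.7] t 26.4 q [-51.  18.  87.  -0.  75. -48.]
turn [  0.3   0.5 -10.1] rows 1.0
shift [370.5 203.4   4.7]
shift [ 0.  0. 79.]
```

Request:
jog_arm([
  [[0,0,0],[0.2,0.2,-5]],
  [[0,0,0],[0.1,0.3,-5.1]],
  [[28,16,0],[0,0,0]],
  [[40,22,0],[0,0,0]],
  [[40,22,0],[0,0,0]],
  [[40,22,0],[0,0,0]],
  [[40,22,0],[0,0,0]],
  [[40,22,0],[0,0,0]],
  [[40,22,0],[0,0,0]],
  [[40,22,0],[0,0,0]],
  [[40,22,0],[0,0,0]],
  [[20,11,0],[0,0,0]],
])

```text
time_s: 27.9
position: [599.7, -14.0, 177.8]
orientation: [[-0.127, 0.992, -0.009], [0.992, 0.127, 0.009], [0.01, -0.008, -1.0]]
force: [-0.3, 0.2, -0.0]
opening: 0.687
grasp_force: 43.1
```

Request:
jog_arm([
  [[0,0,20],[0,0,0]],
  [[0,0,20],[0,0,0]],
  [[0,0,15],[0,0,0]],
  [[0,0,5],[0,0,0]],
  [[0,0,0],[0,0,0]],
  [[0,0,0],[0,0,0]],
])

```text
time_s: 28.65
position: [601.0, -16.4, 120.7]
orientation: [[-0.124, 0.992, -0.004], [0.992, 0.124, 0.008], [0.008, -0.003, -1.0]]
force: [-0.3, -0.1, 0.1]
opening: 0.692
grasp_force: 43.1
```

Run:
```python
from h import *
plan(down(VY),vw(0,1.6,99))
```

```text
at [601.  -16.4 120.7] t 28.65 q [-10.  21.  90.   0.  69. -17.]
turn [-0.2 -0.5 -0. ] rows 0.0
shift [ 0.1  1.3 21.7]
```

Request:
jog_arm([
  [[0,1.3,8],[-0.2,-0.5,0]],
  [[0,0,7],[0,0,0]],
  [[0,0,4],[0,0,0]],
  [[0,0,2.5],[0,0,0]],
  [[0,0,0],[0,0,0]],
])

```text
time_s: 29.28
position: [601.4, -15.9, 98.8]
orientation: [[-0.125, 0.992, -0.001], [0.992, 0.125, -0.0], [-0.0, -0.001, -1.0]]
force: [-3.4, 0.6, 2.9]
opening: 0.688
grasp_force: 43.6
```

Request:
jog_arm([
  [[0,0,0],[0,0,0]],
  [[0,0,0],[0,0,0]],
  [[0,0,0],[0,0,0]],
  [[0,0,-15],[0,0,0]],
  [[0,0,-35],[0,0,0]],
  [[0,0,-40],[0,0,0]],
  [[0,0,0],[0,0,0]],
  [[0,0,0],[0,0,0]],
], jaw=-1)

```text
time_s: 30.28
position: [601.6, -15.9, 188.8]
orientation: [[-0.125, 0.992, -0.0], [0.992, 0.125, -0.001], [-0.001, -0.0, -1.0]]
force: [-0.9, 0.7, 0.1]
opening: 1.004
grasp_force: 0.0
```

Run:
```python
from h import *
plan(down(11.6),[545,-370.2,160],[545,-370.2,8])
```

```text
at [601.6 -15.9 188.8] t 30.275 q [-10.  17.  87.  -0.  76. -17.]
turn [-0.   0.  -4.4] rows 0.4
shift [-335.7 -126.7   28.8]
shift [  0.   0. 152.]
```

Request:
jog_arm([
  [[0,0,0],[0,0,-4.4]],
  [[-34,-13,2],[0,0,0]],
  [[-34,-13,2],[0,0,0]],
  [[-34,-13,2],[0,0,0]],
  [[-34,-13,2],[0,0,0]],
  [[-34,-13,2],[0,0,0]],
  [[-34,-13,3],[0,0,0]],
  [[-34,-13,3],[0,0,0]],
  [[-34,-13,4],[0,0,0]],
  [[-34,-13,4],[0,0,0]],
  [[-29.7,-9.7,4],[0,0,0]],
  [[0,0,0],[0,0,0]],
], jaw=-0.8)

```text
time_s: 31.78
position: [542.9, -371.6, 158.0]
orientation: [[-0.197, 0.98, -0.004], [0.98, 0.197, 0.002], [0.003, -0.004, -1.0]]
force: [1.1, 1.3, -0.0]
opening: 0.899
grasp_force: 0.0
```

Request:
jog_arm([
  [[0,0,40],[0,0,0]],
  [[0,0,40],[0,0,0]],
  [[0,0,25],[0,0,0]],
  [[0,0,5],[0,0,0]],
  [[0,0,0],[0,0,0]],
  [[0,0,0],[0,0,0]],
])

```text
time_s: 32.52
position: [545.8, -370.9, 52.3]
orientation: [[-0.201, 0.98, 0.001], [0.98, 0.201, -0.002], [-0.003, 0.001, -1.0]]
force: [-1.0, -0.8, 0.7]
opening: 0.9
grasp_force: 0.0
```

Run:
```python
from h import *
plan(down(11.6),[545,-370.2,8]);print(bot.state()['opening'])
c=cap('side');hsv=cv2.cvtColor(c['pixels'],cv2.COLOR_RGB2HSV);m=cv2.inRange(hsv,(105,150,50),(130,255,255))
for k in cv2.findContours(m,0,2)[0]:
    if cv2.contourArea(k)>200:print([ray(c,*q,14)[:2].round(0) for q in cv2.boxPoints(cv2.minAreaRect(k))])
```

```text
at [ 545.8 -370.9   52.3] t 32.525 q [-42.  32.  83.  -0.  64. -53.]
turn [ 0.1  0.2 -0. ] rows 0.0
shift [ 0.8 -0.6 44.3]
0.900399303567206
```

Request:
jog_arm([
  [[0.8,-1.2,20],[0,0,0]],
  [[0,0,15],[0,0,0]],
  [[0,0,8],[0,0,0]],
  [[0,0,0],[0,0,0]],
  [[0,0,0],[0,0,0]],
])

```text
time_s: 33.2
position: [543.5, -370.0, 7.6]
orientation: [[-0.2, 0.98, -0.001], [0.98, 0.2, -0.001], [-0.001, -0.001, -1.0]]
force: [0.3, 0.1, 0.1]
opening: 0.899
grasp_force: 0.0
```

Request:
jog_arm([
  [[0,0,0],[0,0,0]],
  [[0,0,0],[0,0,0]],
  [[0,0,0],[0,0,0]],
  [[0,0,0],[0,0,0]],
], jaw=1)

```text
time_s: 33.7
position: [544.0, -370.4, 8.6]
orientation: [[-0.2, 0.98, 0.001], [0.98, 0.2, -0.002], [-0.002, 0.0, -1.0]]
force: [-0.0, -0.8, 5.2]
opening: 0.69
grasp_force: 45.1
```

Request:
jog_arm([
  [[0,0,-15],[0,0,0]],
  [[0,0,-30],[0,0,0]],
  [[0,0,-40],[0,0,0]],
  [[0,0,-45],[0,0,0]],
  [[0,0,-40],[0,0,0]],
  [[0,0,0],[0,0,0]],
])

```text
time_s: 34.45
position: [545.5, -371.5, 183.0]
orientation: [[-0.2, 0.98, 0.006], [0.98, 0.201, -0.007], [-0.008, 0.005, -1.0]]
force: [0.2, 0.4, -0.7]
opening: 0.688
grasp_force: 44.6
```

Run:
```python
from h import *
plan(down(VY),vw(0,34.8,178),vw(0,34.8,99))
c=cap('side');im=c['pixels'][90:290,210:440];cv2.imwrite('pics/f1.png',cv2.resize(im,None,fx=3,fy=3)[...,::-1])
```

```text
at [ 545.5 -371.5  183. ] t 34.45 q [-42.  24.  79.  -0.  77. -53.]
turn [0.3 0.4 4.4] rows 0.4
shift [378.6 100.8   5. ]
shift [ 0.  0. 79.]
```

View pics/f1.png

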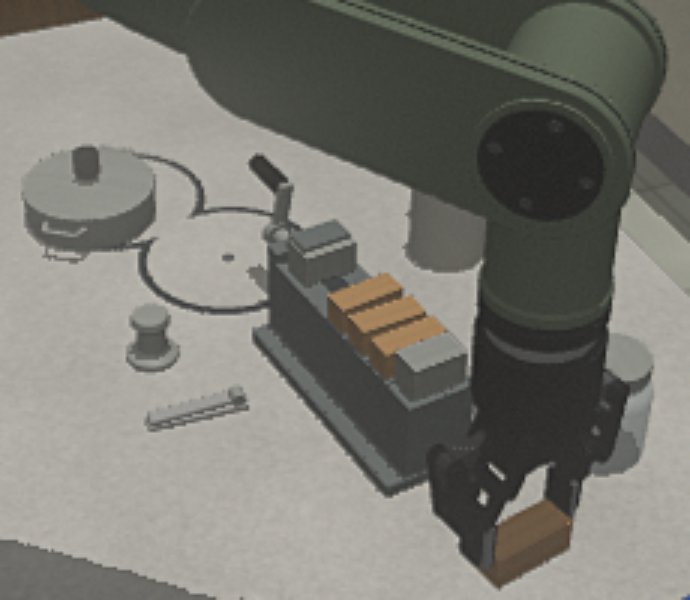

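Three blocks lie in a neat row and the fourth is in the gripper. The pan at (88,195) has been knocked off its mark, so I'll put it back later. First I check the gap left for the last block.

Run:
```python
from h import *
c=cap('side')
a=np.radians(VY);R=np.array([[np.cos(a),-np.sin(a)],[np.sin(a),np.cos(a)]])
f=lambda x,y,z:((ray(c,(x+.5)/3-.5+210,(y+.5)/3-.5+90,z)[:2]-VO)@R).round(1)
print('block3 rear top',f(329,294,116),f(388,273,116),'front',f(343,308,116),f(402,288,116))
print('jaw top front',f(301,262,125),f(356,242,125),'fixed top back',f(396,350,122),f(452,332,122))
```

```text
block3 rear top [-29.5   8.4] [28.3  8.7] front [-29.  -13.5] [ 27.4 -14.7]
jaw top front [-33.6  47.9] [21.4 49.6] fixed top back [-24.1 -86.4] [ 26.7 -89.7]
```

Request:
jog_arm([
  [[0,0,0],[0.3,0.4,4.4]],
  [[28,7,0],[0,0,0]],
  [[40,11,0],[0,0,0]],
  [[40,11,0],[0,0,0]],
  [[40,11,0],[0,0,0]],
  [[40,11,0],[0,0,0]],
  [[40,11,0],[0,0,0]],
  [[40,11,0],[0,0,0]],
  [[40,11,0],[0,0,0]],
  [[40,9,0],[0,0,0]],
  [[28,7,0],[0,0,0]],
  [[0,0,0],[0,0,0]],
])

```text
time_s: 36.05
position: [593.9, 19.2, 177.4]
orientation: [[-0.13, 0.992, -0.011], [0.992, 0.13, 0.007], [0.008, -0.01, -1.0]]
force: [-0.2, -0.8, 0.1]
opening: 0.689
grasp_force: 44.5
```

Request:
jog_arm([
  [[0,0,15],[0,0,0]],
  [[0,0,15],[0,0,0]],
  [[0,0,0],[0,0,0]],
  [[0,0,0],[0,0,0]],
])

```text
time_s: 36.55
position: [595.4, 15.3, 148.9]
orientation: [[-0.124, 0.992, -0.008], [0.992, 0.124, 0.006], [0.007, -0.007, -1.0]]
force: [0.1, 0.3, -0.1]
opening: 0.69
grasp_force: 44.5
```

Run:
```python
from h import *
plan(down(VY),vw(0,34.8,99))
```

```text
at [595.4  15.3 148.9] t 36.55 q [ -7.  19.  90.   0.  72. -14.]
turn [-0.4 -0.4 -0.1] rows 0.1
shift [ 1.   2.8 49.9]
```

Request:
jog_arm([
  [[0,2.8,15],[-0.4,-0.4,0]],
  [[0,0,10],[0,0,0]],
  [[0,0,3],[0,0,0]],
  [[0,0,0],[0,0,0]],
  [[0,0,0],[0,0,0]],
])

```text
time_s: 37.17
position: [598.6, 16.4, 121.6]
orientation: [[-0.125, 0.992, 0.001], [0.992, 0.125, -0.001], [-0.001, 0.001, -1.0]]
force: [0.4, 0.1, -0.2]
opening: 0.691
grasp_force: 44.5
```

Run:
```python
from h import *
plan(down(VY),vw(0,33.5,99))
```

```text
at [598.6  16.4 121.6] t 37.175 q [ -7.  21.  91.  -0.  68. -14.]
turn [ 0.1  0.  -0. ] rows 0.0
shift [-1.  -0.4 22.6]
```

Request:
jog_arm([
  [[-1,0,6],[0,0,0]],
  [[0,0,6],[0,0,0]],
  [[0,0,5],[0,0,0]],
  [[0,0,3.5],[0,0,0]],
  [[0,0,1.5],[0,0,0]],
  [[0,0,0],[0,0,0]],
])

```text
time_s: 37.92
position: [598.4, 15.5, 99.2]
orientation: [[-0.125, 0.992, 0.0], [0.992, 0.125, -0.0], [-0.001, 0.0, -1.0]]
force: [-0.4, 0.6, -0.3]
opening: 0.69
grasp_force: 44.5
```

Request:
jog_arm([
  [[0,0,0],[0,0,0]],
  [[0,0,0],[0,0,0]],
  [[0,0,0],[0,0,0]],
  [[0,0,-15],[0,0,0]],
  [[0,0,-35],[0,0,0]],
  [[0,0,-45],[0,0,0]],
  [[-40,0,0],[0,0,0]],
  [[-40,0,0],[0,0,0]],
  [[-40,-40,0],[0,0,0]],
  [[-40,-40,0],[0,0,0]],
  [[0,-40,0],[0,0,0]],
  [[0,0,0],[0,0,0]],
], jaw=-1)

```text
time_s: 39.42
position: [497.0, -158.8, 194.8]
orientation: [[-0.122, 0.993, -0.0], [0.993, 0.122, -0.0], [-0.0, -0.0, -1.0]]
force: [1.2, -0.6, 0.7]
opening: 1.002
grasp_force: 0.0
```

Run:
```python
from h import *
s=bot.state();print(s['position'])
c=cap('top');im=c['pixels']
g=cv2.cvtColor(im,cv2.COLOR_RGB2GRAY);m=(g<45).astype(np.uint8)
n,l,st,ce=cv2.connectedComponentsWithStats(m[160:300,100:300])
for i in range(1,n):
    if 30<st[i,4]<200: k=ce[i]+[100,160];print('dark',k,st[i],ray(c,*k,66))
hsv=cv2.cvtColor(im,cv2.COLOR_RGB2HSV);m=cv2.inRange(hsv,(8,90,60),(22,255,255))
for k in cv2.findContours(m,0,2)[0]:
    if 60<cv2.contourArea(k)<1500:print(cv2.boundingRect(k))
cv2.imwrite('pics/g1.png',cv2.resize(im[160:290,120:390],None,fx=2.9,fy=2.9)[...,::-1])
```

```text
[ 497.04241234 -158.77940982  194.83732983]
dark [245.83783784 195.4954955 ] [136  32  20   8 111] [596.29925388 179.7181939   66.        ]
dark [179.55844156 248.28571429] [74 84 12 10 77] [461.65226419 340.22593295  66.        ]
(0, 238, 38, 10)
(305, 179, 25, 27)
(331, 178, 13, 25)
(344, 176, 14, 25)
(315, 133, 11, 11)
(177, 89, 34, 11)
```

View pics/g1.png

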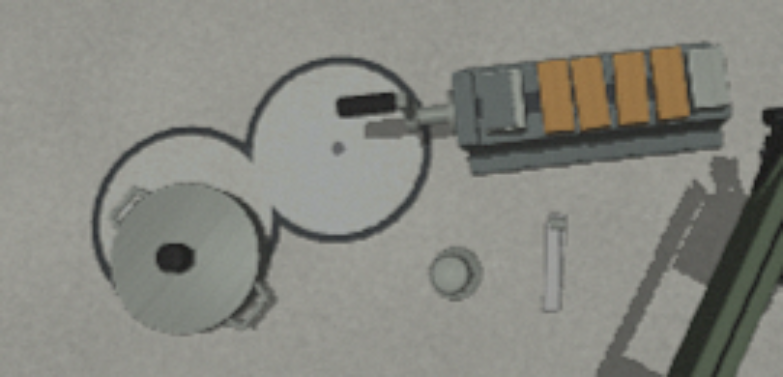

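All four blocks lie in the vise between the jaws, and the pan's knob is at (174,257), off centre in its ring. I go back to re-centre the pan.

Run:
```python
from h import *
plan(down(VY),[461.7,340,130],[461.7,340,50]);print(down(VY).T@[33,15,0])
```

```text
at [ 498.9 -158.7  195.4] t 39.475 q [-27.   7.  98.   0.  75. -34.]
turn [ 0.1  0.1 -0.1] rows 0.0
shift [499.4  25.6  65.4]
shift [ 0.  0. 80.]
[10.74572381 34.61978365  0.        ]
```

Request:
jog_arm([
  [[35,1,4],[0,0,0]],
  [[45,2,5],[0,0,0]],
  [[45,2,5],[0,0,0]],
  [[45,2,5],[0,0,0]],
  [[45,2,5],[0,0,0]],
  [[45,2,5],[0,0,0]],
  [[45,3,5],[0,0,0]],
  [[45,3,6],[0,0,0]],
  [[45,3,6],[0,0,0]],
  [[45,3,6],[0,0,0]],
  [[40,2,6],[0,0,0]],
  [[19.4,0.6,5],[0,0,0]],
], jaw=-0.3)

```text
time_s: 40.98
position: [462.7, 343.7, 131.5]
orientation: [[-0.128, 0.992, 0.002], [0.992, 0.128, 0.001], [0.0, 0.002, -1.0]]
force: [0.8, 0.1, -0.1]
opening: 0.653
grasp_force: 0.0
```

Request:
jog_arm([
  [[0,0,20],[0,0,0]],
  [[0,0,10],[0,0,0]],
  [[0,0,0],[0,0,0]],
  [[0,0,0],[0,0,0]],
])

```text
time_s: 41.48
position: [463.1, 340.3, 101.7]
orientation: [[-0.124, 0.992, 0.002], [0.992, 0.124, 0.0], [-0.0, 0.002, -1.0]]
force: [0.4, 0.0, -0.3]
opening: 0.648
grasp_force: 0.0
```

Run:
```python
from h import *
plan(down(VY),[461.7,340,50])
```

```text
at [463.1 340.3 101.7] t 41.475 q [28. 20. 95. -0. 65. 21.]
turn [ 0.1  0.  -0.1] rows 0.0
shift [-0.1 -1.4 51.7]
```

Request:
jog_arm([
  [[0,-1.4,20],[0,0,0]],
  [[0,0,15],[0,0,0]],
  [[0,0,10],[0,0,0]],
  [[0,0,5],[0,0,0]],
  [[0,0,0],[0,0,0]],
])

```text
time_s: 42.1
position: [460.9, 340.2, 50.7]
orientation: [[-0.125, 0.992, 0.0], [0.992, 0.125, -0.001], [-0.001, 0.0, -1.0]]
force: [-0.3, -0.1, 0.9]
opening: 0.649
grasp_force: 0.0
```

Request:
jog_arm([
  [[0,0,0],[0,0,0]],
  [[0,0,0],[0,0,0]],
  [[0,0,0],[0,0,0]],
  [[0,0,0],[0,0,0]],
  [[0,0,0],[0,0,0]],
  [[0,0,0],[0,0,0]],
], jaw=1, grip_force=35)

```text
time_s: 42.85
position: [461.5, 340.5, 51.8]
orientation: [[-0.125, 0.992, 0.002], [0.992, 0.125, 0.0], [-0.0, 0.002, -1.0]]
force: [-0.5, -0.0, 5.2]
opening: 0.293
grasp_force: 34.9
```

Run:
```python
from h import *
plan(down(VY),[494.7,355,51])
```

```text
at [461.5 340.5  51.8] t 42.85 q [28. 24. 97. -0. 60. 21.]
turn [ 0.1  0.  -0. ] rows 0.0
shift [10.2 34.8  0.8]
```

Request:
jog_arm([
  [[1.2,4,0],[0,0,0]],
  [[2,7,0],[0,0,0]],
  [[2,7,0],[0,0,0]],
  [[2,7,0],[0,0,0]],
  [[2,7,0],[0,0,0]],
  [[1,2.8,0],[0,0,0]],
  [[0,0,0],[0,0,0]],
  [[0,0,0],[0,0,0]],
])

```text
time_s: 43.85
position: [487.4, 352.3, 51.5]
orientation: [[-0.126, 0.992, -0.014], [0.992, 0.126, -0.008], [-0.006, -0.015, -1.0]]
force: [-18.6, -8.1, 21.7]
opening: 0.29
grasp_force: 37.6
```

Request:
jog_arm([
  [[0,0,0],[0,0,0]],
  [[0,0,0],[0,0,0]],
  [[0,0,0],[0,0,0]],
  [[0,0,-10],[0,0,0]],
  [[0,0,-30],[0,0,0]],
  [[0,0,-45],[0,0,0]],
  [[0,0,-45],[0,0,0]],
  [[0,0,-30],[0,0,0]],
  [[0,0,0],[0,0,0]],
  [[0,0,0],[0,0,0]],
], jaw=-0.3)

```text
time_s: 45.1
position: [493.7, 354.5, 210.3]
orientation: [[-0.125, 0.992, -0.0], [0.992, 0.125, -0.001], [-0.001, -0.001, -1.0]]
force: [-1.2, 0.3, 0.3]
opening: 0.648
grasp_force: 0.0
```

Run:
```python
from h import *
a=np.radians(VY);R=np.array([[np.cos(a),-np.sin(a)],[np.sin(a),np.cos(a)]])
c=cap('top');g=cv2.cvtColor(c['pixels'],cv2.COLOR_RGB2GRAY)
m=(g<45).astype(np.uint8)[186:204,234:262];k=cv2.moments(m,True);u,v=k['m10']/k['m00']+234,k['m01']/k['m00']+186
for z in(120,122):
  w=ray(c,u,v,z);print('handle',u,v,w,(w[:2]-VO)@R)
plan(down(VY),vw(9,193,180),vw(9,193,122+5-19))
```

```text
handle 245.83333333333334 195.5263157894737 [588.88198698 168.50947577 120.        ] [  9.84013812 186.54715952]
handle 245.83333333333334 195.5263157894737 [588.61021569 168.09402634 122.        ] [  9.51844021 186.169048  ]
at [493.3 354.2 209.4] t 45.15 q [28. 17. 85. -0. 79. 20.]
turn [-0.1  0.1 -0. ] rows 0.0
shift [-189.8   70.8   29.4]
shift [ 0.  0. 72.]
```

Request:
jog_arm([
  [[-20,7,3],[0,0,0]],
  [[-35,13,5],[0,0,0]],
  [[-35,13,5],[0,0,0]],
  [[-35,13,5],[0,0,0]],
  [[-35,13,5],[0,0,0]],
  [[-29.8,11.8,5],[0,0,0]],
  [[0,0,20],[0,0,0]],
  [[0,0,10],[0,0,0]],
  [[0,0,0],[0,0,0]],
  [[0,0,0],[0,0,0]],
])

```text
time_s: 46.4
position: [587.9, 176.1, 153.3]
orientation: [[-0.126, 0.992, 0.001], [0.992, 0.126, -0.0], [-0.0, 0.001, -1.0]]
force: [0.1, -0.3, -0.1]
opening: 0.65
grasp_force: 0.0
```

Run:
```python
from h import *
plan(down(VY),vw(9.5,193,108))
c=cap('top');im=c['pixels']
g=cv2.cvtColor(im,cv2.COLOR_RGB2GRAY);m=(g<45).astype(np.uint8)
n,l,st,ce=cv2.connectedComponentsWithStats(m[160:300,100:300])
for i in range(1,n):
    if 30<st[i,4]<200: k=ce[i]+[100,160];print('dark',k,st[i],ray(c,*k,66))
cv2.imwrite('pics/i1.png',cv2.resize(im[160:280,140:280],None,fx=4,fy=4)[...,::-1])
```

```text
at [587.9 176.1 153.3] t 46.4 q [ 9. 20. 87. -0. 73.  1.]
turn [0. 0. 0.] rows 0.0
shift [-1.2 -0.3 45.3]
dark [218. 199.] [118  22   1  35  35] [586.64784132 250.29131157  66.        ]
dark [208.05405405 194.24324324] [102  31  10   8  37] [598.65144531 276.28541905  66.        ]
dark [223.42134831 287.79775281] [118  97  11  43 178] [366.4882242  226.02145395  66.        ]
```

View pics/i1.png

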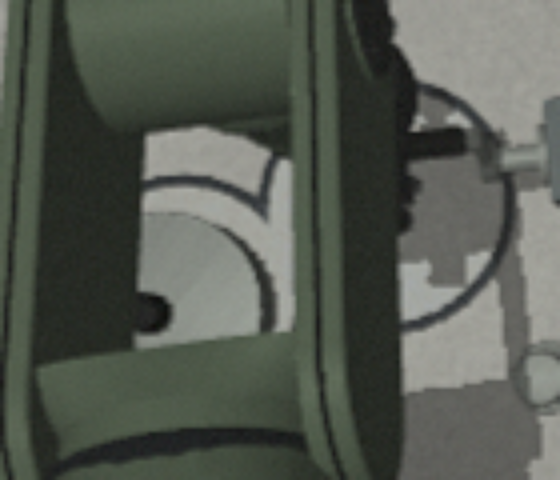

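The handle is under the gripper at (435,143). The pan is seen about 8 mm short of centre, so I'll nudge it after cranking.

Request:
jog_arm([
  [[-1,0,18],[0,0,0]],
  [[0,0,15],[0,0,0]],
  [[0,0,8],[0,0,0]],
  [[0,0,4],[0,0,0]],
  [[0,0,0],[0,0,0]],
  [[0,0,0],[0,0,0]],
])

```text
time_s: 47.2
position: [588.8, 174.3, 108.7]
orientation: [[-0.125, 0.992, 0.002], [0.992, 0.125, -0.0], [-0.0, 0.002, -1.0]]
force: [0.3, -0.8, 0.5]
opening: 0.651
grasp_force: 0.0
```

Request:
jog_arm([
  [[0,0,0],[0,0,0]],
  [[0,0,0],[0,0,0]],
  [[0,0,0],[0,0,0]],
  [[0,0,0],[0,0,0]],
  [[0,0,0],[0,0,0]],
  [[0,0,0],[0,0,0]],
], jaw=1, grip_force=60)

```text
time_s: 47.95
position: [588.2, 174.3, 108.5]
orientation: [[-0.125, 0.992, 0.0], [0.992, 0.125, -0.0], [-0.0, 0.0, -1.0]]
force: [-3.2, -0.4, 5.4]
opening: 0.187
grasp_force: 58.7
```

```bash
cat >> h.py <<'E'
def crank(off=5,n=12,dq=30):
    s=bot.state();G=s['position']+[0,0,19-off]
    a=np.radians(VY);v=(G[:2]-VO)@np.array([[np.cos(a),-np.sin(a)],[np.sin(a),np.cos(a)]])
    x,z=v[0],G[2]-78;q=np.degrees(np.arctan2(-x,z))
    print('t',s['time_s'],'vise',v.round(1),'z',G[2].round(1),'r',np.hypot(x,z).round(1),'q',q.round(1),'F',s['force'].round(1),s['opening'])
    return q
E
python3 - <<'E'
from h import *
crank();plan(down(VY),vw(9.5,193,108))
E
```

```text
t 47.95 vise [  9.9 192.4] z 122.5 r 45.6 q -12.5 F [-3.2 -0.4  5.4] 0.18721063717113112
at [588.2 174.3 108.5] t 47.95 q [ 8. 23. 89. -0. 68.  1.]
turn [ 0.  0. -0.] rows 0.0
shift [ 0.6 -0.4  0.5]
```

Request:
jog_arm([
  [[0,-9.8,-1],[0,0,0]],
  [[0,-15.4,2.7],[0,0,0]],
  [[0,-13.5,7.8],[0,0,0]],
  [[0,-10.1,12],[0,0,0]],
  [[0,-5.3,14.7],[0,0,0]],
  [[0,0,15.6],[0,0,0]],
])

```text
time_s: 48.7
position: [535.3, 167.8, 56.3]
orientation: [[-0.125, 0.992, 0.003], [0.992, 0.125, 0.0], [-0.0, 0.003, -1.0]]
force: [3.5, 2.4, 3.7]
opening: 0.183
grasp_force: 59.6
```

Run:
```python
from h import *
crank();plan(down(VY))
```

```text
t 48.7 vise [-43.4 192.5] z 70.3 r 44.1 q 100.0 F [3.5 2.4 3.7] 0.18315187366074975
at [535.3 167.8  56.3] t 48.7 q [ 9. 22. 98. -0. 60.  1.]
turn [ 0.2  0.  -0. ] rows 0.0
```

Forces are small and the tracking is exact, so I continue.

Request:
jog_arm([
  [[0,5.3,14.7],[0,0,0]],
  [[0,10.1,12],[0,0,0]],
  [[0,13.5,7.8],[0,0,0]],
  [[0,15.4,2.7],[0,0,0]],
  [[0,15.4,-2.7],[0,0,0]],
  [[0,13.5,-7.8],[0,0,0]],
  [[0,10.1,-12],[0,0,0]],
  [[0,5.3,-14.7],[0,0,0]],
  [[0,0,-15.6],[0,0,0]],
  [[0,-5.3,-14.7],[0,0,0]],
  [[0,-10.1,-12],[0,0,0]],
  [[0,-13.5,-7.8],[0,0,0]],
])

```text
time_s: 50.2
position: [593.4, 174.8, 107.6]
orientation: [[-0.125, 0.992, 0.002], [0.992, 0.125, -0.0], [-0.001, 0.002, -1.0]]
force: [3.4, 0.9, -7.5]
opening: 0.185
grasp_force: 59.3
```

Run:
```python
from h import *
crank()
```

```text
t 50.2 vise [ 15.1 192.2] z 121.6 r 46.2 q -19.1 F [ 3.4  0.9 -7.5] 0.18533654524720314
```

Now at q≈340°, still easy. Second turn:

Request:
jog_arm([
  [[0,-15.4,-2.7],[0,0,0]],
  [[0,-15.4,2.7],[0,0,0]],
  [[0,-13.5,7.8],[0,0,0]],
  [[0,-10.1,12],[0,0,0]],
  [[0,-5.3,14.7],[0,0,0]],
  [[0,0,15.6],[0,0,0]],
  [[0,5.3,14.7],[0,0,0]],
  [[0,10.1,12],[0,0,0]],
  [[0,13.5,7.8],[0,0,0]],
  [[0,15.4,2.7],[0,0,0]],
  [[0,15.4,-2.7],[0,0,0]],
  [[0,13.5,-7.8],[0,0,0]],
])

```text
time_s: 51.7
position: [602.0, 175.9, 25.8]
orientation: [[-0.125, 0.992, -0.013], [0.992, 0.125, -0.002], [-0.001, -0.013, -1.0]]
force: [-5.1, 0.0, -2.0]
opening: 0.188
grasp_force: 60.2
```

Request:
jog_arm([
  [[0,10.1,-12],[0,0,0]],
  [[0,5.3,-14.7],[0,0,0]],
  [[0,0,-15.6],[0,0,0]],
  [[0,-5.3,-14.7],[0,0,0]],
  [[0,-10.1,-12],[0,0,0]],
  [[0,-13.5,-7.8],[0,0,0]],
  [[0,-15.4,-2.7],[0,0,0]],
  [[0,0,0],[0,0,0]],
])

```text
time_s: 52.7
position: [575.9, 172.8, 109.5]
orientation: [[-0.125, 0.992, -0.003], [0.992, 0.125, -0.001], [-0.001, -0.003, -1.0]]
force: [-2.4, 0.0, -0.3]
opening: 0.184
grasp_force: 60.3
```

Run:
```python
from h import *
crank()
c=cap('side');im=c['pixels'][90:260,210:400];cv2.imwrite('pics/j1.png',cv2.resize(im,None,fx=3.5,fy=3.5)[...,::-1])
```

```text
t 52.7 vise [ -2.5 192.4] z 123.5 r 45.5 q 3.2 F [-2.4  0.  -0.3] 0.18376365537850606
```

View pics/j1.png

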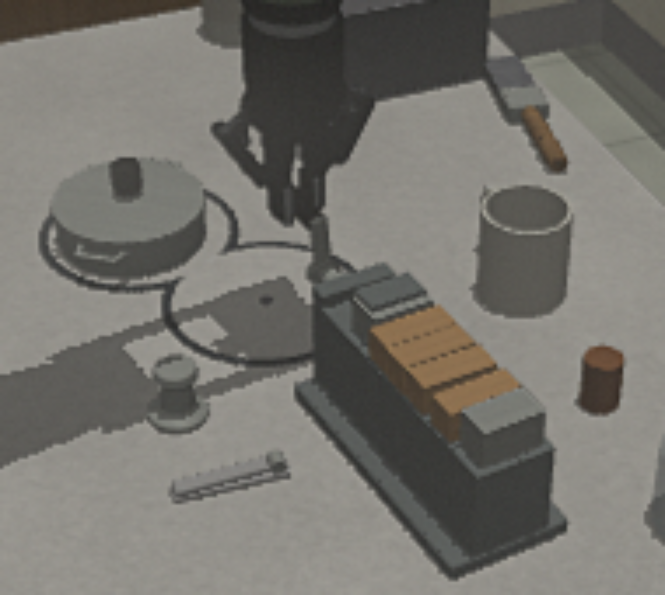

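The handle is held and the jaw has closed three blocks together, leaving a small gap before the fourth at about (440,385). I make the third turn, more slowly at the end.

Request:
jog_arm([
  [[0,-15.4,2.7],[0,0,0]],
  [[0,-13.5,7.8],[0,0,0]],
  [[0,-10.1,12],[0,0,0]],
  [[0,-5.3,14.7],[0,0,0]],
  [[0,0,15.6],[0,0,0]],
  [[0,5.3,14.7],[0,0,0]],
  [[0,10.1,12],[0,0,0]],
  [[0,13.5,7.8],[0,0,0]],
  [[0,15.4,2.7],[0,0,0]],
  [[0,15.4,-2.7],[0,0,0]],
  [[0,13.5,-7.8],[0,0,0]],
])

```text
time_s: 54.12
position: [603.4, 176.0, 26.5]
orientation: [[-0.125, 0.992, -0.01], [0.992, 0.125, -0.002], [-0.001, -0.011, -1.0]]
force: [-5.9, 0.7, 0.0]
opening: 0.181
grasp_force: 60.5
```

Request:
jog_arm([
  [[0,10.1,-12],[0,0,0]],
  [[0,5.3,-14.7],[0,0,0]],
  [[0,0,-15.6],[0,0,0]],
  [[0,-5.3,-14.7],[0,0,0]],
  [[0,0,0],[0,0,0]],
])

```text
time_s: 54.75
position: [616.9, 177.7, 89.1]
orientation: [[-0.125, 0.992, 0.001], [0.992, 0.125, -0.001], [-0.001, 0.001, -1.0]]
force: [-2.9, -0.4, 3.4]
opening: 0.184
grasp_force: 60.7
```

Run:
```python
from h import *
crank()
```

```text
t 54.75 vise [ 38.8 192.2] z 103.1 r 46.2 q -57.1 F [-2.9 -0.4  3.4] 0.18360175052428107
```

Request:
jog_arm([
  [[0,-4.5,-6.4],[0,0,0]],
  [[0,-5.5,-5.5],[0,0,0]],
  [[0,-6.4,-4.5],[0,0,0]],
  [[0,0,0],[0,0,0]],
])

```text
time_s: 55.25
position: [600.7, 175.8, 104.0]
orientation: [[-0.125, 0.992, 0.001], [0.992, 0.125, -0.0], [-0.001, 0.001, -1.0]]
force: [0.7, 1.2, 3.1]
opening: 0.185
grasp_force: 60.6
```

Run:
```python
from h import *
crank()
```

```text
t 55.25 vise [ 22.5 192.3] z 118.0 r 45.9 q -29.4 F [0.7 1.2 3.1] 0.1849279519148234
```

Continuing in 10° steps, watching the force along x.

Request:
jog_arm([
  [[0,-7.1,-3.3],[0,0,0]],
  [[0,-7.6,-2],[0,0,0]],
  [[0,-7.8,-0.7],[0,0,0]],
  [[0,0,0],[0,0,0]],
])

```text
time_s: 55.75
position: [578.3, 173.0, 109.5]
orientation: [[-0.125, 0.992, 0.0], [0.992, 0.125, -0.0], [-0.0, 0.0, -1.0]]
force: [2.3, 0.6, 1.0]
opening: 0.183
grasp_force: 60.6
```

Request:
jog_arm([
  [[0,-4,0.2],[0,0,0]],
  [[0,-3.8,0.5],[0,0,0]],
  [[0,0,0],[0,0,0]],
])

```text
time_s: 56.12
position: [572.8, 172.3, 109.2]
orientation: [[-0.125, 0.992, 0.005], [0.992, 0.125, 0.0], [-0.0, 0.005, -1.0]]
force: [8.1, 2.0, -1.2]
opening: 0.18
grasp_force: 60.4
```

Run:
```python
from h import *
crank()
```

```text
t 56.125 vise [ -5.6 192.3] z 123.2 r 45.5 q 7.1 F [ 8.1  2.  -1.2] 0.1799327612001649
```

Request:
jog_arm([
  [[0,-3.9,0.8],[0,0,0]],
  [[0,-3.7,1.2],[0,0,0]],
  [[0,0,0],[0,0,0]],
])

```text
time_s: 56.5
position: [567.3, 171.6, 108.1]
orientation: [[-0.125, 0.992, 0.01], [0.992, 0.125, 0.001], [-0.0, 0.01, -1.0]]
force: [10.7, 2.8, -2.0]
opening: 0.187
grasp_force: 60.4
```

Run:
```python
from h import *
crank()
```

```text
t 56.5 vise [-11.2 192.4] z 122.1 r 45.5 q 14.3 F [10.7  2.8 -2. ] 0.18692448679111462
```

Request:
jog_arm([
  [[0,-3.6,1.5],[0,0,0]],
  [[0,-3.5,1.8],[0,0,0]],
  [[0,0,0],[0,0,0]],
  [[0,0,0],[0,0,0]],
])

```text
time_s: 57.0
position: [562.5, 171.1, 106.3]
orientation: [[-0.125, 0.992, 0.015], [0.992, 0.125, 0.002], [-0.0, 0.015, -1.0]]
force: [11.8, 2.7, 1.0]
opening: 0.19
grasp_force: 60.7
```

Run:
```python
from h import *
crank()
c=cap('side');im=c['pixels'][130:260,270:400];cv2.imwrite('pics/k1.png',cv2.resize(im,None,fx=4.5,fy=4.5)[...,::-1])
```

```text
t 57.0 vise [-16.1 192.4] z 120.3 r 45.3 q 20.8 F [11.8  2.7  1. ] 0.19002633366400232
```

View pics/k1.png

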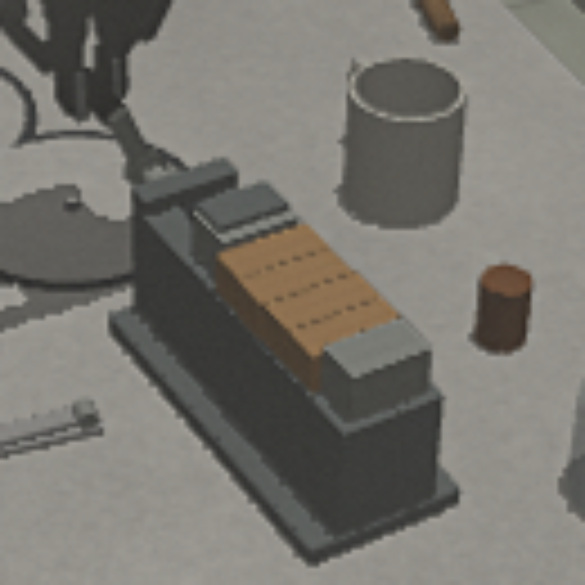

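The row is closed up with no visible gaps. I push a little further until the handle clearly resists.

Request:
jog_arm([
  [[0,-3.3,2.1],[0,0,0]],
  [[0,-3.1,2.4],[0,0,0]],
  [[0,0,0],[0,0,0]],
  [[0,0,0],[0,0,0]],
])

```text
time_s: 57.55
position: [558.1, 170.6, 104.0]
orientation: [[-0.125, 0.992, 0.019], [0.992, 0.125, 0.003], [0.0, 0.019, -1.0]]
force: [12.0, 2.7, 7.3]
opening: 0.188
grasp_force: 61.3
```

Run:
```python
from h import *
crank()
```

```text
t 57.55 vise [-20.4 192.5] z 118.0 r 44.9 q 27.1 F [12.   2.7  7.3] 0.1882543943215098
```

Request:
jog_arm([
  [[0,0,0],[0,0,0]],
  [[0,0,0],[0,0,0]],
  [[0,0,0],[0,0,0]],
  [[0,0,-15],[0,0,0]],
  [[0,0,-35],[0,0,0]],
  [[0,0,-40],[0,0,0]],
  [[-40,-40,0],[0,0,0]],
  [[-40,-40,0],[0,0,0]],
  [[-40,-40,0],[0,0,0]],
  [[-40,-40,0],[0,0,0]],
  [[-40,0,0],[0,0,0]],
  [[0,0,0],[0,0,0]],
], jaw=-0.3)

```text
time_s: 59.05
position: [414.7, -50.7, 188.4]
orientation: [[-0.12, 0.993, -0.002], [0.993, 0.12, -0.001], [-0.0, -0.002, -1.0]]
force: [0.2, 0.2, -0.2]
opening: 0.649
grasp_force: 0.0
```

Run:
```python
from h import *
a=np.radians(VY);R=np.array([[np.cos(a),-np.sin(a)],[np.sin(a),np.cos(a)]])
print(bot.state()['position'])
c=cap('top');im=c['pixels']
g=cv2.cvtColor(im,cv2.COLOR_RGB2GRAY)
m=(g<45).astype(np.uint8)
n,l,st,ce=cv2.connectedComponentsWithStats(m[160:300,100:300])
for i in range(1,n):
    if 30<st[i,4]<200: k=ce[i]+[100,160];print('dark',k,st[i],ray(c,*k,66),(ray(c,*k,118)[:2]-VO)@R)
m2=(g<120).astype(np.uint8)
# left arc of park ring only
p=[(u,v) for v in range(195,275) for u in range(148,172) if g[v,u]<85]
cv2.imwrite('pics/l1.png',cv2.resize(im[160:290,120:390],None,fx=2.9,fy=2.9)[...,::-1])
```

```text
[414.66078065 -50.73568857 188.41880604]
dark [246.44827586 202.87931034] [137  39  20   8 116] [577.36048653 177.43087444  66.        ] [ -7.79010563 187.00659728]
dark [289.6097561  210.31707317] [181  49  19   4  41] [559.37229652  67.23137112  66.        ] [-37.7044314   85.82817702]
dark [175.58947368 237.82105263] [70 73 12 10 95] [487.51839592 351.86247224  66.        ] [-71.35645667 361.17104354]
```

View pics/l1.png

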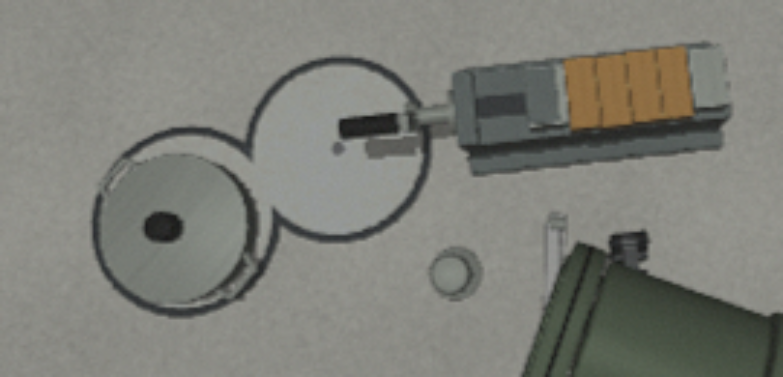

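All four blocks are closed up between the jaws. The handle settled at about q≈10°, which is as far as the screw drag holds, and the pan is about 6 mm from the ring centre. I check that everything is at rest, then hand in.

Run:
```python
from h import *
for i in range(6):
    c=cap('top')
    g=cv2.cvtColor(c['pixels'],cv2.COLOR_RGB2GRAY);m=(g<45).astype(np.uint8)
    n,l,st,ce=cv2.connectedComponentsWithStats(m[160:300,100:270])
    if i%5==0: print([(ce[j]+[100,160]).round(2) for j in range(1,n) if 60<st[j,4]<200],bot.state()['force'].round(1),bot.state()['time_s'])
print(bot.job_done())
```

```text
[array([246.46, 202.87]), array([175.56, 237.88])] [0.6 0.2 0.1] 59.15
[array([246.47, 202.88]), array([175.56, 237.86])] [-1.   0.2  0.3] 59.4
the job is handed in; nothing more can be done
None
```

I handed the job in after about 59 s, but it gave no verdict: the pan is back on the parking mark about 6 mm off centre after being knocked aside once, all four blocks are clamped in the vise (inferred from the handle's resistance, since clamp force can't be read), and the gripper has let go of everything.

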